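Hang the pipette cradle and lay the pipette in it

ROBOT

A 7-joint arm with a two-finger parallel gripper is mounted at the origin on the work surface. World frame = base frame: x ahead of the robot, y to its left, z up, the work surface at z = 0. Lengths are in m, angles in rad, forces in N, time in s.
With the tool pointing down it reaches from about 0.4 to 0.85 m from the base axis. Payload 4.5 kg.
Tool frame: the origin (TCP) lies midway between the tips of the shut fingers; the grasp point (between the pads) lies behind it (r.grip_point_offset is the z of the grasp point in the tool frame, in m); z points along the fingers, y is the line along which they close (so a half turn about z gives the same grasp; the last joint's range is limited). The gripper opens to 88 mm and grips with 3 to 60 N. Pads are 18 mm wide; open, the fingers measure 123 mm over their backs; the gripper's body (75 mm by 187 mm) begins 45 mm behind the grasp point.
Start: joints at [1.249, 0.689, -0.195, 1.565, 0.157, 0.902, -0.215], TCP at [0.218, -0.586, 0.239] pointing down, gripper open.
Joint ranges: [-3.01, 3.01], [-0.46, 2.08], [-1.47, 1.51], [0.13, 2.56], [-1, 4.14], [0.04, 2.09], [-2.66, 2.66]. Speed limits (rad/s): [2.57, 2.57, 3.14, 3.14, 3.14, 3.14, 3.14].

INTERFACE

Orientations are given as a unit quaternion [x, y, z, w].
In Python, from plant import r, optics, workorder gives the robot as it stands.
- The arm moves only by the shell command python3 -m creep 'ROWS' [FORCE]. ROWS is JSON, a list of rows, each an object of numbers: "grip": the gripper command: -1 is shut, 1 is fully open, values between are in proportion; "tx", "ty", "tz": the shift along the tool's x, y, z in cm; "spin": the turn about the tool's z in degrees. In form: [{"grip": .., "tx": .., "ty": .., "tz": .., "spin": ..}, ...]. A call has 1 to 8 rows; each row shifts and turns the commanded pose from where the row before left it, along the tool's axes as they then stand; what a row does not reach is not made up. A row lasts 1/12 s, in which the tool goes at most 41.7 mm and 7.16 degrees, less where a joint would pass 70% of its speed; a pose out of reach is approached as far as the arm can. A call with a gripper value outside its range is refused whole. The fingers move at their own pace and stop on an object; FORCE is the grip in N (left out, the last holds). Time passes only in rows, so rows that do not move let the fingers close. It gives the time, the measured TCP pose, the force, the opening and the grip force at its end, in the units of the state.
- r.get_state(): the state, without advancing time (a new reading comes with each control period).
- optics.snapshot(name): name is "side" or "top" or "wrist"; returns (picture, depth): 420x560x3 uint8, red, green, blue; 420x560 float32, m along the optical axis (not along the pixel's ray), 0 where there is no reading.
- optics.get_calibration(name): a dict with "fx", "fy", "cx", "cy" (pixels), "extrinsics" (4x4, takes a point from world to camera coordinates). Camera axes: x right, y down, z forward; pixel columns grow to the right and rows downward; lengths in m; the calibration is good to about 2 mm. A picture is of the moment at which its call begins: read the wrist's pose just before it. get_calibration takes no time and is no camera call; for the wrist camera it gives the pose at the moment of the call.
- workorder.finish_job(): hands the job in; it is judged then, once.
The state is a dict: "clock": time; "q": joint angles; "qd": joint speeds; "joint_torque": joint torques, N m; "tool_pos": TCP position; "eef_rot": TCP orientation; "contact_force": force on the tool from outside, world axes, zero at the start; "moment": the same for the moment, N m; "opening": opening from 0.0 (shut) to 1.0 (fully open); "finger_force": force on a finger pad.
Only numpy, scipy, OpenCV 4.12 (cv2) and the standard library are available. Lean on these libraries where they do the work, as an engineer would, in place of code of your own. Each camera call takes 0.05 s, during which the arm holds its last target. There are 200 camera calls.

TASK

Hang the loose pipette cradle on the sloping stand: pass its keyhole over the headed stud, then slide it down the slope until the slot is fully home behind the head, the plate flat on the slope and square to the stand. Then lay the pipette across the cradle, centred and flat in the trough between the lips, nozzle to either side and finger hook up, let go, and leave everything else on the deck where it stands.

Things in the scene. Friction and masses are not known exactly. Their poses are not given: they have to be found in the camera images.
- stand: sloping white sheet-metal stand, fixed, elsewhere every time, facing across the table. Foot 190 x 130 mm; origin at the centre of its underside, z up. Its slope rises towards its own +x at 25 degrees from level (front edge 20 mm high at x = -91, rear edge 104 mm high at x = +91).
- face: the stand's sloping white top, with the headed steel stud (all mm). Origin on the surface at the centre of the stud's foot; x up the slope (25 degrees above level), y level, z out of the slope along the stud (25 degrees from vertical). Surface x -150 to +50, y +-60. Stud: shank diameter 10, 7 long, then head diameter 20, 4 thick, its top at z = 11.
- cradle: loose dark steel pipette cradle, 135 to 225 g, at first flat on the deck, lug up (all mm). Plate 4 thick, x -102 to +62, 70 wide (110 wide for x below -48), centre of mass near x = -30. Origin on the underside, middle line; z out of its top; x along the keyhole slot, to point up the slope (with face x) when hung. Carries the lug, keyhole and trough below.
- lug (a point): top centre of the grip lug: an upright block on the cradle plate, 34 long in x (-34 to 0), 12 thick in y, from the plate up to z = 42 (all mm, cradle frame). Between the trough (x = -58) and the lug (x = -34) are 24 mm for a finger.
- key_hole (a point): centre of the keyhole's wide opening, on the plate's underside, at x = +18 mm of the cradle; an eight-sided hole 26 mm across flats (passes the 20 mm stud head).
- key_seat (a point): the stud's axis meets this point when the slot is fully home: at x = +40 mm of the cradle, underside. The slot is 13 wide, open to the wide hole and ends 5 mm beyond this point, so the plate slides 22 mm down the slope from hole to home.
- trough (a point): middle of the trough on the plate's top (cradle x -75, y 0, z 4, all mm): the pipette's underside centre belongs here. The trough runs along y, 34 wide (x -92 to -58), between two pairs of lips at y = +-42, each 8 wide in y, 5 thick, 20 high above the plate.
- pipette: loose hand pipette lying flat on the deck, 110 g (75 to 155). Black handle block 130 long (x) x 28 wide (y) x 32 high; origin at the centre of the handle's underside, x along it towards the grey nozzle, which ends at x = +150; plunger button ends at x = -85; a small finger hook stands 11 mm above the handle at x = -56. Nozzle and plunger are on an axis 16 mm above the underside.
- rack: green tube rack with three clear tubes, 70 x 200 x 85, tubes to 115 high (mm); bystander; origin at the centre of its underside
- flask: square clear bottle with white cap, 60 x 60, 160 high (mm); bystander; origin at the centre of its underside
- tipbox: box of pipette tips with white lid, 85 x 120 x 90 (mm); bystander; origin at the centre of its underside
- dish: petri dish, diameter 64, 16 high (mm); bystander; origin at the centre of its underside
- small_dish: small petri dish, diameter 43, 14 high (mm); bystander; origin at the centre of its underside
- cap: blue screw cap lying flat, diameter 34, 13 high (mm); bystander; origin at the centre of its underside
- beaker: open beaker, diameter 84, 100 high (mm); bystander; origin at the centre of its underside
- tube: capped tube standing, diameter 30, 105 high (mm); bystander; origin at the centre of its underside
Things that resemble listed ones, but are neither listed nor needed, are in the scene too. Of the things shaped like the pipette, the black one is meant.

How it is judged:
On the way, in this order (a step that is already met when the one before it is completed fails the run):
1. the cradle is on the stud with its slot fully home, flat on the slope and square (x of key_seat in the frame of face between -0.006 and 0.006 m and y of key_seat in the frame of face between -0.005 and 0.005 m and z of key_seat in the frame of face between -0.003 and 0.004 m and angle between the z axis of cradle and the z axis of face, either way round below 0.1 rad and angle between the x axis of cradle and the x axis of face, either way round below 0.17 rad and x of key_hole in the frame of face below -0.012 m), for 0.2 s.
2. the pipette lies in the trough of the hung cradle (all of step 1 and x of pipette in the frame of cradle between -0.081 and -0.069 m and y of pipette in the frame of cradle between -0.016 and 0.016 m and z of pipette in the frame of cradle between 0 and 0.008 m and angle between the x axis of pipette and the y axis of cradle, either way round below 0.12 rad and angle between the z axis of pipette and the z axis of cradle, either way round below 0.12 rad), for 0.2 s.
At the end, for the whole second after the job is handed in: key_seat is at the stud foot within 6 mm along the slope, 5 across, 4 above; plate flat on the slope within 0.1 rad, square within 0.17 rad; pipette in the trough within 6 mm across, 16 along, 4 above, lying along it and flat within 0.12 rad; both at rest, let go (all of step 2 and linear speed of each of cradle, pipette below 0.02 m/s); the robot touches nothing.
It fails at once if a bystander is moved more than 25 mm or knocked over (distance of any of rack, flask, tipbox, dish, small_dish, cap, beaker, tube from where it was at the start of the episode above 0.025 m).
It also fails if it takes over 72 s, if anything falls off the work surface, if the arm or the gripper's body presses on something with over 40 N, if the wrist force passes 120 N, or if a joint passes its speed limit or range.

## Working session

There is one attempt and no reset: what is moved stays moved. The work goes in short steps, Python scripts to look and compute and a shell command to move; the robot and the scene stay as the last step left them, time stands still between calls to the robot, and variables do not carry over. Pictures are saved under pics/ and viewed, at most 10 in all, crops included, and the job is handed in when it is done.

```bash
ls; mkdir -p pics
python3 - <<'E'
from plant import r, optics
import cv2, numpy as np
s=r.get_state(); print(s['clock'],s['tool_pos'],s['eef_rot'],s['opening'],r.grip_point_offset)
for n in ['top','side']:
    p,d=optics.snapshot(n); cv2.imwrite(f'pics/{n}0.png',p[:,:,::-1]); np.savez(f'pics/{n}0.npz',p=p,d=d)
    c=optics.get_calibration(n); print(n,c)
E
```

```text
pics
0.0 [ 0.21743279 -0.58527989  0.23789663] [ 9.84206200e-01  1.77023457e-01 -2.43933026e-04 -8.90525296e-04] 1.0011204483691785 -0.0187
top {'fx': 442.23390312793475, 'fy': 442.23390312793475, 'cx': 276.03014543765846, 'cy': 211.58432404544405, 'extrinsics': array([[-0.10127548, -0.99483703, -0.00652404,  0.03206728],
       [-0.96745412,  0.10001222, -0.23244372,  0.56845756],
       [ 0.2318961 , -0.01722914, -0.97258797,  1.16585874],
       [ 0.        ,  0.        ,  0.        ,  1.        ]])}
side {'fx': 438.20935455547755, 'fy': 438.20935455547755, 'cx': 278.2926139078418, 'cy': 209.78450010301881, 'extrinsics': array([[-0.90099993, -0.43357923,  0.01442824,  0.49500069],
       [-0.2243202 ,  0.43716602, -0.87095713,  0.20956375],
       [ 0.37132139, -0.78796886, -0.49114713,  1.07800866],
       [ 0.        ,  0.        ,  0.        ,  1.        ]])}
```

View pics/top0.png

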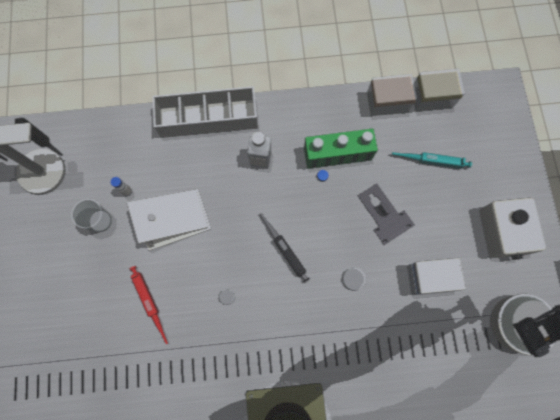

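View pics/side0.png

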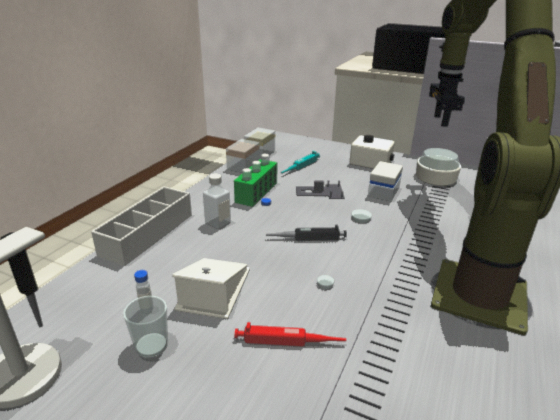

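Top view: the stand is the white plate at (168,218) with its stud at (152,217), so it rises to the image left. The cradle is at (385,213).

Black pipette candidates:
- Lying flat on the deck at (288,250).
- Hanging from the round stand at (25,155).
- Red at (148,295) and teal at (435,158).

The black one on the deck fits. Next is one enlarged mosaic of it with the cradle and stand.

```bash
cat > h.py <<'E'
import numpy as np, cv2
from plant import r, optics
def cloud(d,c):
    v,u=np.mgrid[:d.shape[0],:d.shape[1]]
    P=np.stack([(u-c['cx'])/c['fx']*d,(v-c['cy'])/c['fy']*d,d],-1)
    E=c['extrinsics']; return (P-E[:3,3])@E[:3,:3]
def shot(n,name=None):
    c=optics.get_calibration(n); p,d=optics.snapshot(n)
    if name: cv2.imwrite(f'pics/{name}.png',p[:,:,::-1])
    return p,d,c,cloud(d,c)
def ray(c,u,v,z):
    E=c['extrinsics'];R=E[:3,:3];o=-R.T@E[:3,3];w=R.T@np.array([(u-c['cx'])/c['fx'],(v-c['cy'])/c['fy'],1])
    return o+w*(z-o[2])/w[2]
E
python3 - <<'E'
from h import *
z=np.load('pics/top0.npz');p,d=z['p'],z['d'];c=optics.get_calibration('top');W=cloud(d,c)
def crop(u,v,s=50): return cv2.resize(p[v-s:v+s,u-s:u+s],(390,390) if s==50 else (390,390),interpolation=cv2.INTER_CUBIC)
m=np.hstack([crop(385,213,36),crop(284,248,45)]);
m2=np.hstack([cv2.resize(p[180:260,115:220],(390,297),interpolation=2)])
cv2.imwrite('pics/cradle_pip.png',m[:,:,::-1]); 
for (u,v) in [(450,200),(230,250),(320,310)]: print('deck',W[v,u])
g=p.astype(int); dark=(g.max(2)<75)
for nm,(u0,u1,v0,v1) in dict(cradle=(350,420,175,250),pip=(255,315,208,288)).items():
    M=np.zeros(dark.shape,bool);M[v0:v1,u0:u1]=dark[v0:v1,u0:u1]
    Q=W[M];print(nm,M.sum(),Q.min(0),Q.max(0),Q.mean(0),np.percentile(Q[:,2],[5,50,95]))
# stand: points on slope
S=W[185:255,120:215].reshape(-1,3);S=S[(S[:,2]>.018)&(S[:,2]<.14)]
print(S.min(0),S.max(0),len(S))
# RANSAC plane
rng=np.random.default_rng(0);best=None
for _ in range(500):
    a=S[rng.choice(len(S),3)];n=np.cross(a[1]-a[0],a[2]-a[0]);n/=np.linalg.norm(n)+1e-12
    k=abs((S-a[0])@n)<.003
    if best is None or k.sum()>best.sum():best=k
I=S[best];n=np.linalg.svd(I-I.mean(0),full_matrices=False)[2][2];n*=np.sign(n[2]);print('n',n,np.degrees(np.arccos(n[2])),best.sum(),((I-I.mean(0))@n).std())
up=-n.copy();up[2]=0;up/=np.linalg.norm(up);print('stand yaw',np.degrees(np.arctan2(up[1],up[0])))
X=up*np.cos(np.radians(25))+[0,0,np.sin(np.radians(25))];Y=np.cross([-np.sin(np.radians(25))*up[0],-np.sin(np.radians(25))*up[1],np.cos(np.radians(25))],X)
q=np.stack([I@X,I@Y],1).astype(np.float32);print(cv2.minAreaRect(q))
rel=(S-I.mean(0))@n;H=S[(rel>.007)&(rel<.02)];print('head',len(H),H.mean(0),rel[(rel>.007)&(rel<.02)].mean(),I.mean(0))
E
```

```text
deck [ 0.56809998 -0.54441988 -0.00529391]
deck [ 0.48525645  0.11654159 -0.00152688]
deck [ 0.29091683 -0.12094898 -0.00107361]
cradle 98 [ 0.46612063 -0.40811665 -0.00274582] [ 0.56994995 -0.31138162  0.03889472] [ 0.54670267 -0.33502471  0.01171779] [-0.0001369   0.00799759  0.03485139]
pip 358 [ 0.28284615 -0.09320187 -0.0045867 ] [ 0.50668108 -0.00486425  1.26624378] [ 0.4386781  -0.05319902  0.03125562] [0.0031888  0.02999984 0.03843303]
[0.51441491 0.17198358 0.01800309] [0.69756233 0.41341945 0.10825876] 3039
n [ 0.10297822 -0.41182287  0.90542665] 25.119193418545198 2286 0.0015516774048025608
stand yaw 104.0391904612815
((0.1366637945175171, -0.6413826942443848), (0.12130241841077805, 0.19984760880470276), 89.41374969482422)
head 50 [0.58474136 0.30737342 0.08906116] 0.010445232279086314 [0.59012878 0.27796535 0.06353625]
```

View pics/cradle_pip.png

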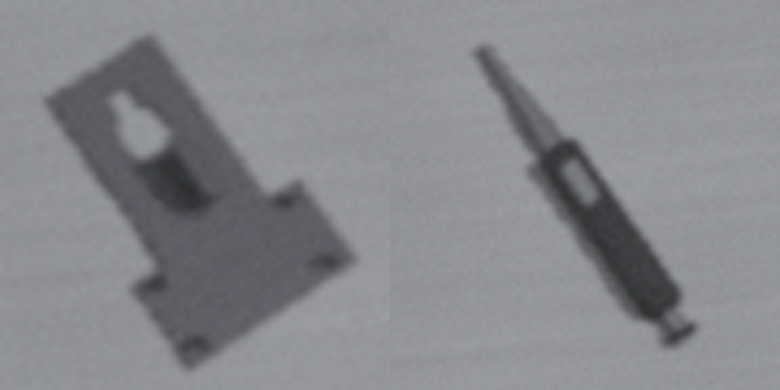

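The crops confirm both: the cradle has its keyhole pointing up-left and the wide end lower right. The pipette is black with a grey nozzle up-left and the plunger lower right.

Run:
```python
from h import *
z=np.load('pics/top0.npz');p,d=z['p'],z['d'];c=optics.get_calibration('top');W=cloud(d,c)
P=lambda x,y:ray(c,349+x/5.4167,177+y/5.4167,.004)
A,B,C,D=P(150,35),P(45,100),P(355,258),P(185,368)
n=(A+B)/2;w=(C+D)/2;X=(n-w)/np.linalg.norm(n-w)
print('len',np.linalg.norm(n-w),'w',np.linalg.norm(A-B),np.linalg.norm(C-D),'yaw',np.degrees(np.arctan2(X[1],X[0])),np.degrees([np.arctan2((A-C)[1],(A-C)[0])]))
X=X; o=(n-X*.062+w+X*.102)/2;print('origin',o,'lug grip x=-17',o-X*.017)
print('keyhole check', P(145,128), o+X*.018)
lug=W[177:249,349:421].reshape(-1,3);k=(lug[:,2]>.036)&(lug[:,2]<.05);print('lug depth',k.sum(),lug[k].mean(0))
Q=W[208:288,255:315].reshape(-1,3);g=p[208:288,255:315].reshape(-1,3).max(1)
k=(Q[:,2]>.024)&(Q[:,2]<.04);R=cv2.minAreaRect(Q[k,:2].astype(np.float32));print(k.sum(),R)
q=Q[k,:2];V=np.linalg.svd(q-q.mean(0),full_matrices=False)[2][0];V*=np.sign(V[0]);print('pip',q.mean(0),np.degrees(np.arctan2(V[1],V[0])),np.ptp(q@V))
# stand frame
for yaw in (103.45,104.04,104.6):
  up=np.array([np.cos(np.radians(yaw)),np.sin(np.radians(yaw)),0])
  S=W[185:255,120:215].reshape(-1,3);S=S[(S[:,2]>.018)&(S[:,2]<.14)]
  nn=np.array([0,0,1])*np.cos(np.radians(25))-up*np.sin(np.radians(25));FX=up*np.cos(np.radians(25))+np.array([0,0,np.sin(np.radians(25))]);FY=np.cross(nn,FX)
  h=S@nn;b=np.median(h);I=S[abs(h-b)<.004];a=I@FX;e=I@FY
  lo=lambda x:(np.percentile(x,.7)+np.percentile(x,99.3))/2
  print(yaw,'b',b,'ext',np.ptp(a),np.ptp(e),'rectarea',np.ptp(a)*np.ptp(e),'stud foot',FX*(lo(a)+.05)+FY*lo(e)+nn*b)
  rel=h-b;m=(rel>.008)&(rel<.02);print('stud via head',S[m].mean(0)-nn*rel[m].mean(), m.sum())
  o=FX*(lo(a)+.05)+FY*lo(e)+nn*b-up*.041; print('stand foot-height: stud foot z',b)
```

```text
len 0.16115116580297745 w 0.06975969654588113 0.11167669670517287 yaw 26.28971866082282 [33.70895833]
origin [ 0.56891631 -0.32938223  0.004     ] lug grip x=-17 [ 0.55367469 -0.33691171  0.004     ]
keyhole check [ 0.58659993 -0.32303328  0.004     ] [ 0.5850545  -0.32140985  0.004     ]
lug depth 48 [ 0.5550726  -0.33839117  0.04037643]
457 ((0.4558374583721161, -0.04968748614192009), (0.18411609530448914, 0.027975693345069885), 28.40122413635254)
pip [ 0.45188252 -0.05105216] 28.257052750033854 0.18413331175421388
103.45 b 0.0014758294565069734 ext 0.19981348181891462 0.12172794083847527 rectarea 0.02432288369358259 stud foot [0.58156234 0.31846785 0.08298221]
stud via head [0.58248309 0.31659169 0.08203148] 41
stand foot-height: stud foot z 0.0014758294565069734
104.04 b 0.00424200833729112 ext 0.20001733743574932 0.12181320480559887 rectarea 0.02436475288973151 stud foot [0.58132332 0.31822996 0.08287789]
stud via head [0.58243392 0.31658984 0.08201029] 41
stand foot-height: stud foot z 0.00424200833729112
104.6 b 0.006881944308678214 ext 0.20040705067648126 0.12287779995478187 rectarea 0.024625577482552497 stud foot [0.58078678 0.31832427 0.08297051]
stud via head [0.582388   0.31658442 0.08199719] 41
stand foot-height: stud foot z 0.006881944308678214
```

```bash
cat >> h.py <<'E'
def pose():
    s=r.get_state();x,y,z,w=s['eef_rot'];th=np.degrees(np.arctan2(2*(x*y+z*w),1-2*(y*y+z*z)));return s,np.array(s['tool_pos']),th
def go(t,yaw):  # shift (after spin, in cm) and spin (deg) to bring TCP to t with tool x at yaw
    s,p,th=pose();sp=-((yaw-th+180)%360-180);d=(np.array(t)-p)*100
    f=lambda a:[d[0]*np.cos(a)+d[1]*np.sin(a),d[0]*np.sin(a)-d[1]*np.cos(a),-d[2]]
    print('t',s['clock'],'tcp',p.round(4),'yaw',round(th,2),'q7',round(s['q'][6],2),'open',s['opening'],'F',np.round(s['contact_force'],1))
    print('spin',round(sp,2),'| before-spin t',np.round(f(np.radians(th)),2),'| after-spin t',np.round(f(np.radians(yaw)),2))
E
R='{"grip":1,"tx":2.5,"ty":-0.72,"tz":0,"spin":0}'; true
python3 -m creep '[{"grip":1,"tx":2.5,"ty":-0.72},{"grip":1,"tx":2.5,"ty":-0.72},{"grip":1,"tx":2.5,"ty":-0.72},{"grip":1,"tx":2.5,"ty":-0.72},{"grip":1,"tx":2.5,"ty":-0.72},{"grip":1,"tx":2.5,"ty":-0.72},{"grip":1,"tx":2.5,"ty":-0.72},{"grip":1,"tx":2.5,"ty":-0.72}]' 20
python3 -m creep '[{"grip":1,"tx":2.5,"ty":-0.72},{"grip":1,"tx":2.5,"ty":-0.72},{"grip":1,"tx":2.5,"ty":-0.72},{"grip":1,"tx":2.5,"ty":-0.72},{"grip":1,"tx":2.5,"ty":-0.72},{"grip":1,"tx":2.5,"ty":-0.72},{"grip":1,"spin":-5.9},{"grip":1}]'
python3 -c "
from h import *
go([.5545,-.3377,.20],26.3)"
```

```text
t 0.1 tcp [ 0.2175 -0.5854  0.238 ] yaw 20.39 q7 -0.22 open 1.0040670656063808 F [ 0.5 -0.3  0.8]
spin -5.91 | before-spin t [ 40.22 -11.47   3.8 ] | after-spin t [41.19 -7.27  3.8 ]$[0]: bad value
$[0]: bad value
```

```bash
python3 -m creep '[{"grip":1,"tx":2.5,"ty":-0.72,"tz":0,"spin":0},{"grip":1,"tx":2.5,"ty":-0.72,"tz":0,"spin":0},{"grip":1,"tx":2.5,"ty":-0.72,"tz":0,"spin":0},{"grip":1,"tx":2.5,"ty":-0.72,"tz":0,"spin":0},{"grip":1,"tx":2.5,"ty":-0.72,"tz":0,"spin":0},{"grip":1,"tx":2.5,"ty":-0.72,"tz":0,"spin":0},{"grip":1,"tx":2.5,"ty":-0.72,"tz":0,"spin":0},{"grip":1,"tx":2.5,"ty":-0.72,"tz":0,"spin":0}]' 20
python3 -m creep '[{"grip":1,"tx":2.5,"ty":-0.72,"tz":0,"spin":0},{"grip":1,"tx":2.5,"ty":-0.72,"tz":0,"spin":0},{"grip":1,"tx":2.5,"ty":-0.72,"tz":0,"spin":0},{"grip":1,"tx":2.5,"ty":-0.72,"tz":0,"spin":0},{"grip":1,"tx":2.5,"ty":-0.72,"tz":0,"spin":0},{"grip":1,"tx":2.5,"ty":-0.72,"tz":0,"spin":0},{"grip":1,"tx":0,"ty":0,"tz":0,"spin":-5.9},{"grip":1,"tx":0,"ty":0,"tz":0,"spin":0}]'
python3 -c "
from h import *
go([.5545,-.3377,.20],26.3)"
```

```text
clock: 0.77
tool_pos: [0.3858, -0.4611, 0.2383]
eef_rot: [0.984, 0.177, -0.0, -0.0]
contact_force: [-0.1, -0.1, 0.8]
opening: 0.997
finger_force: 0.0
clock: 1.43
tool_pos: [0.5121, -0.3673, 0.2381]
eef_rot: [0.973, 0.231, 0.0, -0.001]
contact_force: [0.0, -0.3, 0.0]
opening: 0.998
finger_force: 0.0
t 1.4333 tcp [ 0.5121 -0.3673  0.2381] yaw 26.67 q7 -0.69 open 0.9981449579040139 F [ 0.  -0.3  0. ]
spin 0.37 | before-spin t [ 5.11 -0.74  3.81] | after-spin t [ 5.11 -0.77  3.81]
```

```bash
python3 -m creep '[{"grip":1,"tx":2.5,"ty":-0.4,"tz":1.9,"spin":0.3},{"grip":1,"tx":2.6,"ty":-0.37,"tz":1.9,"spin":0},{"grip":1,"tx":0,"ty":0,"tz":0,"spin":0},{"grip":1,"tx":0,"ty":0,"tz":0,"spin":0}]'
python3 - <<'E'
from h import *
p,d,c,W=shot('wrist','w1'); np.savez('pics/w1.npz',p=p,d=d,W=W)
go([.5545,-.3377,.20],26.3); print(c['extrinsics'].round(3))
k=(W[...,2]>.036)&(W[...,2]<.048)&(abs(W[...,0]-.555)<.05)&(abs(W[...,1]+.338)<.05)
q=W[k][:,:2].astype(np.float32);print(len(q),cv2.minAreaRect(q))
E
```

```text
clock: 1.77
tool_pos: [0.5526, -0.339, 0.1991]
eef_rot: [0.974, 0.225, -0.001, -0.001]
contact_force: [0.1, -0.5, 0.4]
opening: 0.999
finger_force: 0.0
t 1.8167 tcp [ 0.5519 -0.3409  0.2001] yaw 25.86 q7 -0.77 open 1.000095003328453 F [-0.3 -0.5 -0.6]
spin -0.44 | before-spin t [ 0.37 -0.17  0.01] | after-spin t [ 0.37 -0.17  0.01]
[[ 0.437 -0.899 -0.003 -0.546]
 [-0.858 -0.418  0.297  0.303]
 [-0.268 -0.128 -0.955  0.456]
 [ 0.     0.     0.     1.   ]]
348 ((0.555296003818512, -0.34063243865966797), (0.03340861201286316, 0.010717618279159069), 25.961851119995117)
```

View pics/w1.png

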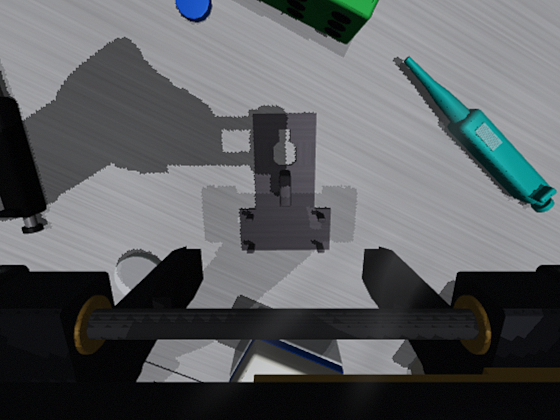

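The wrist view shows the keyhole at (287,150), the lug at (286,187) and the trough lips around (285,230). The lug measures 33 x 11 mm at height 0.042, as given. I'll check clearance to the tip box and then descend.

Run:
```python
from h import *
c=optics.get_calibration('top')
for u,v in [(414,262),(460,260),(464,291),(418,294)]: 
    q=ray(c,u,v,.09)[:2]-[.5553,-.3406];a=np.radians(26);print('tipbox corner tool x,closing',(q@[np.cos(a),np.sin(a)]).round(3),(q@[-np.sin(a),np.cos(a)]).round(3))
go([.5553,-.3406,.0115],26.0)
```

```text
tipbox corner tool x,closing -0.166 0.041
tipbox corner tool x,closing -0.226 -0.066
tipbox corner tool x,closing -0.296 -0.025
tipbox corner tool x,closing -0.239 0.081
t 1.8167 tcp [ 0.5519 -0.3409  0.2001] yaw 25.86 q7 -0.77 open 1.000095003328453 F [-0.3 -0.5 -0.6]
spin -0.14 | before-spin t [ 0.32  0.12 18.86] | after-spin t [ 0.32  0.12 18.86]
```

```bash
python3 -m creep '[{"grip":1,"tx":0.3,"ty":0.1,"tz":3,"spin":0},{"grip":0.2,"tx":0,"ty":0,"tz":3,"spin":0},{"grip":0.2,"tx":0,"ty":0,"tz":3,"spin":0},{"grip":0.2,"tx":0,"ty":0,"tz":3,"spin":0},{"grip":0.2,"tx":0,"ty":0,"tz":2.5,"spin":0},{"grip":0.2,"tx":0,"ty":0,"tz":2.5,"spin":0},{"grip":0.2,"tx":0,"ty":0,"tz":1.8,"spin":0},{"grip":0.2,"tx":0,"ty":0,"tz":0,"spin":0}]' 10
python3 -m creep '[{"grip":-1,"tx":0,"ty":0,"tz":0,"spin":0},{"grip":-1,"tx":0,"ty":0,"tz":0,"spin":0},{"grip":-1,"tx":0,"ty":0,"tz":0,"spin":0},{"grip":-1,"tx":0,"ty":0,"tz":0,"spin":0},{"grip":-1,"tx":0,"ty":0,"tz":0,"spin":0},{"grip":-1,"tx":0,"ty":0,"tz":0,"spin":0},{"grip":-1,"tx":0,"ty":0,"tz":0,"spin":0},{"grip":-1,"tx":0,"ty":0,"tz":0,"spin":0}]' 10
python3 -c "
from h import *
go([.5553,-.3406,.0115],26.0)"
```

```text
clock: 2.48
tool_pos: [0.5523, -0.3408, 0.0097]
eef_rot: [0.975, 0.223, -0.003, -0.001]
contact_force: [-0.6, 0.5, 0.1]
opening: 0.598
finger_force: 0.0
clock: 3.15
tool_pos: [0.5565, -0.3398, 0.0134]
eef_rot: [0.974, 0.225, 0.0, 0.0]
contact_force: [-0.5, 0.6, 4.0]
opening: 0.13
finger_force: 10.0
t 3.15 tcp [ 0.5565 -0.3398  0.0134] yaw 26.01 q7 -0.82 open 0.13029448623043505 F [-0.5  0.6  4. ]
spin 0.01 | before-spin t [-0.14  0.01  0.19] | after-spin t [-0.14  0.01  0.19]
```

```bash
python3 -m creep '[{"grip":-1,"tx":0,"ty":0,"tz":-1,"spin":0},{"grip":-1,"tx":0,"ty":0,"tz":-1.5,"spin":0},{"grip":-1,"tx":0,"ty":0,"tz":-2.5,"spin":0},{"grip":-1,"tx":0,"ty":0,"tz":-2.5,"spin":0},{"grip":-1,"tx":0,"ty":0,"tz":-2.5,"spin":0},{"grip":-1,"tx":0,"ty":0,"tz":-2.5,"spin":0},{"grip":-1,"tx":0,"ty":0,"tz":-2,"spin":0},{"grip":-1,"tx":0,"ty":0,"tz":0,"spin":0}]'
python3 - <<'E'
from h import *
s,t,th=pose();p,d,c,W=shot('wrist','w2');go([.58,.3,.2],104)
# plate points in tool frame
a=np.radians(th);D=W-t;X=D[...,0]*np.cos(a)+D[...,1]*np.sin(a);Y=-D[...,0]*np.sin(a)+D[...,1]*np.cos(a);Z=D[...,2]
k=(X>.02)&(X<.1)&(abs(Y)<.03)&(abs(Z)<.08)
q=np.stack([X[k],Y[k],Z[k]],1);print(len(q));m=q.mean(0)
if len(q)>20:
  n=np.linalg.svd(q-m,full_matrices=False)[2][2];n*=np.sign(n[2]);print(m,n,'tilt',np.degrees(np.arctan2(-n[0],n[2])),'res',((q-m)@n).std())
E
```

```text
clock: 3.82
tool_pos: [0.559, -0.3411, 0.1636]
eef_rot: [0.974, 0.225, 0.004, 0.003]
contact_force: [1.4, 0.8, -0.4]
opening: 0.136
finger_force: 10.0
t 3.8667 tcp [ 0.5578 -0.3405  0.1611] yaw 25.97 q7 -0.79 open 0.14015632384108234 F [-0.4  0.5 -0.6]
spin -78.03 | before-spin t [ 30.04 -56.61  -3.89] | after-spin t [61.61 17.65 -3.89]
14470
[4.56029072e-02 8.30811801e-05 1.76852360e-02] [0.9576565  0.00576729 0.28785545] tilt -73.27010505306215 res 0.013356498161909485
```

View pics/w2.png

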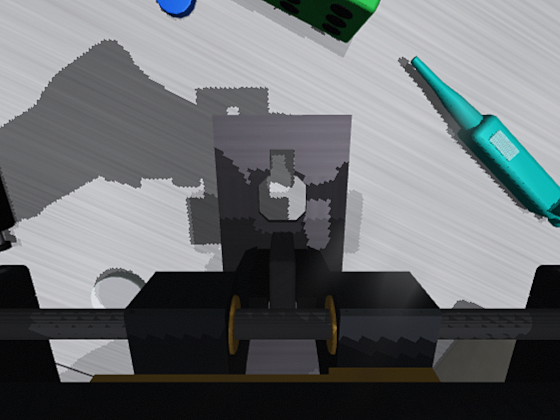

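The view shows the plate at (282,180), keyhole at (282,190), with the cradle hanging tilted in the grip. I'll measure the tilt from plate pixels only.

```bash
cat >> h.py <<'E'
def tilt(boxes):
    s,t,th=pose();p,d,c,W=shot('wrist');a=np.radians(th);D=W-t
    T=np.stack([D[...,0]*np.cos(a)+D[...,1]*np.sin(a),-D[...,0]*np.sin(a)+D[...,1]*np.cos(a),D[...,2]],-1)
    q=np.vstack([T[v0:v1,u0:u1].reshape(-1,3) for u0,u1,v0,v1 in boxes]);q=q[abs(q[:,2])<.1]
    for _ in range(3):
        m=q.mean(0);n=np.linalg.svd(q-m,full_matrices=False)[2][2];n*=np.sign(n[2]);e=(q-m)@n;q=q[abs(e)<max(.002,2*e.std())]
    print('plate tilt',np.degrees(np.arctan2(-n[0],n[2])).round(2),'side',np.degrees(n[1]).round(2),'mean',m.round(4),'res',e.std().round(5),len(q))
    return p,c,T,m,n,W
E
python3 - <<'E'
from h import *
p,c,T,m,n,W=tilt([(222,250,122,230),(312,342,122,230)])
cv2.imwrite('pics/w3.png',p[:,:,::-1])
# key points by ray on top plane: front edge row ~116 u 282, hole centre (282,196)
print('front edge',T[119,282],'hole rim left/right',T[197,255],T[197,312], 'hole up/down', T[145,282])
E
```

```text
plate tilt 0.21 side 0.26 mean [ 0.046  -0.0003 -0.0103] res 0.00062 6226
front edge [ 7.52530338e-02 -6.02802637e-06 -1.13852891e-02] hole rim left/right [ 0.03487876  0.01463485 -0.01008918] [ 0.03499936 -0.01615567 -0.00941982] hole up/down [ 6.24590215e-02  6.95158360e-06 -1.01509546e-02]
```

```bash
python3 -m creep '[{"grip":-1,"tx":0,"ty":0,"tz":2,"spin":0},{"grip":-1,"tx":0,"ty":0,"tz":2,"spin":0},{"grip":-1,"tx":0,"ty":0,"tz":2,"spin":0},{"grip":-1,"tx":0,"ty":0,"tz":1,"spin":0},{"grip":-1,"tx":0,"ty":0,"tz":0,"spin":0}]'
python3 -m creep '[{"grip":-1,"tx":0,"ty":0,"tz":0,"spin":0},{"grip":-1,"tx":0,"ty":0,"tz":0,"spin":0},{"grip":-1,"tx":0,"ty":0,"tz":0,"spin":0},{"grip":-1,"tx":0,"ty":0,"tz":0,"spin":0}]' 5
python3 -c "
from h import *
tilt([(222,250,122,230),(312,342,122,230)])"
python3 -m creep '[{"grip":-1,"tx":0,"ty":0,"tz":0,"spin":0},{"grip":-1,"tx":0,"ty":0,"tz":0,"spin":0},{"grip":-1,"tx":0,"ty":0,"tz":0,"spin":0},{"grip":-1,"tx":0,"ty":0,"tz":0,"spin":0}]' 3
python3 -c "
from h import *
tilt([(222,250,122,230),(312,342,122,230)])"
```

```text
clock: 4.33
tool_pos: [0.5536, -0.3382, 0.084]
eef_rot: [0.974, 0.225, -0.003, -0.002]
contact_force: [0.2, -0.6, -1.6]
opening: 0.135
finger_force: 10.0
clock: 4.67
tool_pos: [0.5569, -0.34, 0.0889]
eef_rot: [0.974, 0.225, 0.001, 0.001]
contact_force: [-0.2, 0.5, -1.2]
opening: 0.138
finger_force: 5.0
plate tilt 0.08 side 0.13 mean [ 0.046  -0.0003 -0.0104] res 0.00062 6235
clock: 5.05
tool_pos: [0.5563, -0.3397, 0.0879]
eef_rot: [0.974, 0.225, 0.0, 0.0]
contact_force: [0.6, 0.6, -1.0]
opening: 0.136
finger_force: 3.0
plate tilt 0.21 side 0.0 mean [ 0.046  -0.0002 -0.0103] res 0.00061 6221
```

Gravity alone won't tilt it, even at 3 N. Plan: tilt it by pressing it flat on the slope below the stud, then lift it over the stud. First, lift and travel.

```bash
python3 -m creep '[{"grip":-1,"tx":0,"ty":0,"tz":0,"spin":0},{"grip":-1,"tx":0,"ty":0,"tz":-2,"spin":0},{"grip":-1,"tx":0,"ty":0,"tz":-3,"spin":0},{"grip":-1,"tx":0,"ty":0,"tz":-3,"spin":0},{"grip":-1,"tx":0,"ty":0,"tz":-3,"spin":0},{"grip":-1,"tx":0,"ty":0,"tz":-3,"spin":0},{"grip":-1,"tx":0,"ty":0,"tz":-3,"spin":0},{"grip":-1,"tx":0,"ty":0,"tz":-1,"spin":0}]' 30
python3 -m creep '[{"grip":-1,"tx":1,"ty":-1.7,"tz":0,"spin":0},{"grip":-1,"tx":1.8,"ty":-3.03,"tz":0,"spin":0},{"grip":-1,"tx":1.8,"ty":-3.03,"tz":0,"spin":0},{"grip":-1,"tx":1.8,"ty":-3.03,"tz":0,"spin":0},{"grip":-1,"tx":1.8,"ty":-3.03,"tz":0,"spin":0},{"grip":-1,"tx":1.8,"ty":-3.03,"tz":0,"spin":0},{"grip":-1,"tx":1.8,"ty":-3.03,"tz":0,"spin":0},{"grip":-1,"tx":1.8,"ty":-3.03,"tz":0,"spin":0}]'
python3 -m creep '[{"grip":-1,"tx":1.8,"ty":-3.03,"tz":0,"spin":0},{"grip":-1,"tx":1.8,"ty":-3.03,"tz":0,"spin":0},{"grip":-1,"tx":1.8,"ty":-3.03,"tz":0,"spin":0},{"grip":-1,"tx":1.8,"ty":-3.03,"tz":0,"spin":0},{"grip":-1,"tx":1.8,"ty":-3.03,"tz":0,"spin":0},{"grip":-1,"tx":1.8,"ty":-3.03,"tz":0,"spin":0},{"grip":-1,"tx":1.8,"ty":-3.03,"tz":0,"spin":0},{"grip":-1,"tx":1,"ty":-1.7,"tz":0,"spin":0}]'
python3 -m creep '[{"grip":-1,"tx":0,"ty":0,"tz":0,"spin":-7},{"grip":-1,"tx":0,"ty":0,"tz":0,"spin":-7},{"grip":-1,"tx":0,"ty":0,"tz":0,"spin":-7},{"grip":-1,"tx":0,"ty":0,"tz":0,"spin":-7},{"grip":-1,"tx":0,"ty":0,"tz":0,"spin":-7},{"grip":-1,"tx":0,"ty":0,"tz":0,"spin":-7},{"grip":-1,"tx":0,"ty":0,"tz":0,"spin":-7},{"grip":-1,"tx":0,"ty":0,"tz":0,"spin":-7}]'
python3 -m creep '[{"grip":-1,"tx":0,"ty":0,"tz":0,"spin":-7},{"grip":-1,"tx":0,"ty":0,"tz":0,"spin":-7},{"grip":-1,"tx":0,"ty":0,"tz":0,"spin":-7},{"grip":-1,"tx":0,"ty":0,"tz":0,"spin":-1},{"grip":-1,"tx":0,"ty":0,"tz":0,"spin":0},{"grip":-1,"tx":0,"ty":0,"tz":0,"spin":0}]'
python3 -c "
from h import *
tilt([(222,250,122,230),(312,342,122,230)])
go([.605,.2244,.15],104)"
```

```text
clock: 5.77
tool_pos: [0.5583, -0.3406, 0.2726]
eef_rot: [0.974, 0.225, 0.003, 0.003]
contact_force: [-0.9, 0.3, -0.9]
opening: 0.132
finger_force: 30.0
clock: 6.43
tool_pos: [0.5774, -0.0725, 0.2666]
eef_rot: [0.974, 0.225, -0.001, -0.0]
contact_force: [-0.0, 0.3, -1.3]
opening: 0.134
finger_force: 30.0
clock: 7.1
tool_pos: [0.5987, 0.1972, 0.2664]
eef_rot: [0.974, 0.227, -0.001, -0.002]
contact_force: [-0.1, -0.1, 0.3]
opening: 0.136
finger_force: 30.0
clock: 7.77
tool_pos: [0.5994, 0.1911, 0.2664]
eef_rot: [0.753, 0.658, -0.001, -0.0]
contact_force: [0.9, -0.5, -1.0]
opening: 0.132
finger_force: 30.0
clock: 8.27
tool_pos: [0.5997, 0.1912, 0.2671]
eef_rot: [0.617, 0.787, -0.0, -0.0]
contact_force: [0.2, -0.2, -2.7]
opening: 0.131
finger_force: 30.0
plate tilt 0.14 side -0.08 mean [ 0.0464  0.0003 -0.0103] res 0.00062 6237
t 8.3167 tcp [0.5998 0.1913 0.2672] yaw 103.85 q7 -0.48 open 0.13175453683800029 F [-0.4 -0.7 -1.3]
spin -0.15 | before-spin t [ 3.09  1.3  11.72] | after-spin t [ 3.09  1.31 11.72]
```

Run:
```python
from h import *
p,d,c,W=shot('wrist','w4')
up=np.array([np.cos(np.radians(104)),np.sin(np.radians(104)),0]);s25,c25=np.sin(np.radians(25)),np.cos(np.radians(25))
N=np.array([0,0,c25])-up*s25;FX=up*c25+np.array([0,0,s25]);FY=np.cross(N,FX);O=np.array([.582,.3175,.0834])
F=np.stack([(W-O)@FX,(W-O)@FY,(W-O)@N],-1)
k=(abs(F[...,2])<.006)&(F[...,0]>-.15)&(F[...,0]<.06)&(abs(F[...,1])<.07)
q=F[k];A=np.c_[q[:,:2],np.ones(len(q))];co=np.linalg.lstsq(A,q[:,2],rcond=None)[0];print('plane dz',co,len(q),'x',q[:,0].min(),q[:,0].max(),'y',np.percentile(q[:,1],[.5,99.5]))
h=F[...,2]-(F[...,0]*co[0]+F[...,1]*co[1]+co[2]);m=(h>.008)&(h<.014)&(abs(F[...,0])<.03)&(abs(F[...,1])<.03)
print('head',m.sum(),F[m].mean(0), cv2.minAreaRect(F[m][:,:2].astype(np.float32)),np.argwhere(m).mean(0))
# side edges slope
for sgn in(-1,1):
  e=[]
  for x in np.arange(-.05,.045,.01):
    j=q[abs(q[:,0]-x)<.003]
    if len(j)>20: e.append((x,(j[:,1]*sgn).max()*sgn))
  e=np.array(e)
  if len(e)>3: print('edge',sgn,np.polyfit(e[:,0],e[:,1],1),len(e))
```

```text
plane dz [-0.00150365 -0.00138194 -0.00020975] 13267 x -0.14997717291384755 0.04836767359199614 y [-0.05964671  0.05856154]
head 334 [-0.00136588 -0.00054247  0.01070452] ((-0.0017116600647568703, -0.0005637435242533684), (0.018764475360512733, 0.01885642670094967), 2.939526081085205) [ 70.02694611 296.44610778]
edge -1 [-0.00284814 -0.06043473] 10
edge 1 [-0.00059631  0.05931916] 10
```

View pics/w4.png

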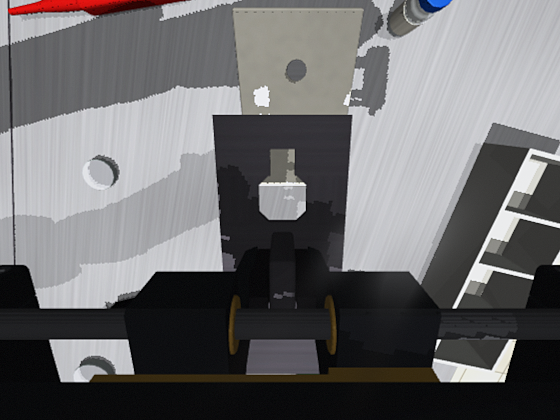

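The wrist view shows the stud head at (296,70), measured 19 mm across at 10.7 mm above the face, in line with the cradle's keyhole at (282,190). The face frame is confirmed.

```bash
python3 -c "
from h import *
go([.6074,.2182,.096],104)"
python3 -m creep '[{"grip":-1,"tx":0.8,"ty":0.43,"tz":2.5,"spin":-0.15},{"grip":-1,"tx":0.8,"ty":0.43,"tz":2.5,"spin":0},{"grip":-1,"tx":0.84,"ty":0.54,"tz":2.5,"spin":0},{"grip":-1,"tx":0,"ty":0,"tz":2.5,"spin":0},{"grip":-1,"tx":0,"ty":0,"tz":2.5,"spin":0},{"grip":-1,"tx":0,"ty":0,"tz":2.5,"spin":0},{"grip":-1,"tx":0,"ty":0,"tz":2.1,"spin":0},{"grip":-1,"tx":0,"ty":0,"tz":0,"spin":0}]'
python3 -c "
from h import *
go([.6074,.2182,.0534],104)"
```

```text
t 8.3667 tcp [0.5999 0.1914 0.2674] yaw 103.88 q7 -0.48 open 0.13660936829556075 F [-0.4  0.1 -2.1]
spin -0.12 | before-spin t [ 2.42  1.38 17.14] | after-spin t [ 2.42  1.38 17.14]
clock: 9.03
tool_pos: [0.6049, 0.2169, 0.0924]
eef_rot: [0.615, 0.789, -0.004, -0.001]
contact_force: [-0.2, -0.7, -1.5]
opening: 0.134
finger_force: 30.0
t 9.0333 tcp [0.6049 0.2169 0.0924] yaw 104.11 q7 -0.62 open 0.1335657563359113 F [-0.2 -0.7 -1.5]
spin 0.11 | before-spin t [0.06 0.28 3.9 ] | after-spin t [0.07 0.28 3.9 ]
```

```bash
python3 -m creep '[{"grip":-1,"tx":0,"ty":0,"tz":0,"spin":0},{"grip":-1,"tx":0,"ty":0,"tz":0,"spin":0},{"grip":-1,"tx":0,"ty":0,"tz":0.5,"spin":0},{"grip":-1,"tx":0,"ty":0,"tz":0.5,"spin":0},{"grip":-1,"tx":0,"ty":0,"tz":0.5,"spin":0},{"grip":-1,"tx":0,"ty":0,"tz":0.5,"spin":0},{"grip":-1,"tx":0,"ty":0,"tz":0,"spin":0},{"grip":-1,"tx":0,"ty":0,"tz":0,"spin":0}]' 5
python3 -c "
from h import *
tilt([(222,250,122,230),(312,342,122,230)])
go([.6074,.2182,.0534],104)"
```

```text
clock: 9.7
tool_pos: [0.6073, 0.2184, 0.0763]
eef_rot: [0.615, 0.789, -0.0, -0.0]
contact_force: [-0.0, 0.0, -0.5]
opening: 0.137
finger_force: 5.0
plate tilt 8.18 side -0.02 mean [ 0.0474  0.0003 -0.0039] res 0.0006 6239
t 9.75 tcp [0.6074 0.2186 0.0766] yaw 104.14 q7 -0.63 open 0.1363270395631407 F [ 0.3 -0.3 -2.1]
spin 0.14 | before-spin t [-0.04 -0.01  2.32] | after-spin t [-0.04 -0.01  2.32]
```

It is tilting as planned (8°). Continuing down.

```bash
python3 -m creep '[{"grip":-1,"tx":0,"ty":0,"tz":0.4,"spin":0},{"grip":-1,"tx":0,"ty":0,"tz":0.4,"spin":0},{"grip":-1,"tx":0,"ty":0,"tz":0.4,"spin":0},{"grip":-1,"tx":0,"ty":0,"tz":0.4,"spin":0},{"grip":-1,"tx":0,"ty":0,"tz":0.3,"spin":0},{"grip":-1,"tx":0,"ty":0,"tz":0,"spin":0},{"grip":-1,"tx":0,"ty":0,"tz":0,"spin":0}]' 5
python3 -m creep '[{"grip":-1,"tx":0,"ty":0,"tz":0.2,"spin":0},{"grip":-1,"tx":0,"ty":0,"tz":0.2,"spin":0},{"grip":-1,"tx":0,"ty":0,"tz":0.2,"spin":0},{"grip":-1,"tx":0,"ty":0,"tz":0,"spin":0},{"grip":-1,"tx":0,"ty":0,"tz":0,"spin":0}]' 5
python3 -c "
from h import *
p,c,T,m,n,W=tilt([(222,250,130,200),(318,342,130,200)])
go([.6074,.2182,.0534],104);cv2.imwrite('pics/w5.png',p[:,:,::-1])"
```

```text
clock: 10.33
tool_pos: [0.6073, 0.2184, 0.0573]
eef_rot: [0.615, 0.789, -0.0, -0.0]
contact_force: [0.1, 0.0, -2.0]
opening: 0.141
finger_force: 5.0
clock: 10.75
tool_pos: [0.6077, 0.2185, 0.0517]
eef_rot: [0.615, 0.789, 0.0, 0.0]
contact_force: [0.2, 0.8, -0.1]
opening: 0.136
finger_force: 5.0
plate tilt 25.06 side 0.11 mean [0.056  0.002  0.0142] res 0.00052 3622
t 10.8 tcp [0.6077 0.2185 0.0517] yaw 104.14 q7 -0.64 open 0.14015073098219163 F [0.5 0.7 0.4]
spin 0.14 | before-spin t [-0.02 -0.04 -0.17] | after-spin t [-0.02 -0.04 -0.17]
```

```bash
python3 -m creep '[{"grip":-1,"tx":0,"ty":0,"tz":0,"spin":0},{"grip":-1,"tx":0,"ty":0,"tz":0,"spin":0},{"grip":-1,"tx":0,"ty":0,"tz":-0.5,"spin":0},{"grip":-1,"tx":0,"ty":0,"tz":-1,"spin":0},{"grip":-1,"tx":0,"ty":0,"tz":-1.5,"spin":0},{"grip":-1,"tx":0,"ty":0,"tz":-1.5,"spin":0},{"grip":-1,"tx":0,"ty":0,"tz":0,"spin":0},{"grip":-1,"tx":0,"ty":0,"tz":0,"spin":0}]' 40
python3 - <<'E'
from h import *
p,c,T,m,n,W=tilt([(222,250,130,200),(318,342,130,200)]);cv2.imwrite('pics/w5.png',p[:,:,::-1])
a=np.arctan2(-n[0],n[2]);X=np.array([np.cos(a),0,np.sin(a)])
h=(T-m)@n;k=(abs(h)<.0025)&(T[...,0]>.02)&(abs(T[...,1])<.06)&(T[...,0]<.12)
lab=cv2.connectedComponents(k.astype(np.uint8))[1]
q=T[lab==lab[150,235]];xs=q@X;ys=q[:,1];print('pts',len(q),'front edge along X (tcp)',np.percentile(xs,99.5),xs.max(),'y range',np.percentile(ys,[.3,99.7]))
hp=m@n;print('plate top dist from tcp along n',hp)
f=np.percentile(xs,99.5);print('origin(cradle) along X',f-.062)
# yaw in hand: left edge slope
L=[(x,ys[abs(xs-x)<.002].min(),ys[abs(xs-x)<.002].max()) for x in np.arange(f-.035,f-.004,.004)];L=np.array(L);print('edge slopes',np.polyfit(L[:,0],L[:,1],1),np.polyfit(L[:,0],L[:,2],1))
# cradle origin rel TCP in tool (x, closing y, z)
o=X*(f-.062)+n*(hp-.004);ym=np.mean(L[:,1:]);print('cradle origin rel',o,'ymid',ym)
# stud foot and targets: home origin = O'-.040*FX ; over = origin O'-.018FX + h N
up=np.array([np.cos(np.radians(104)),np.sin(np.radians(104)),0]);s,cc=np.sin(np.radians(25)),np.cos(np.radians(25));N=np.array([0,0,cc])-up*s;FX=up*cc+np.array([0,0,s]);lft=np.array([-up[1],up[0],0])
O=np.array([.583,.3162,.0827])
rel=up*o[0]+lft*ym+np.array([0,0,o[2]])
for nm,x,z in [('over',-.018,.016),('down',-.018,.0),('home',-.040,0)]:
    t=O+FX*x+N*z-rel;print(nm,t.round(4));go(t,104)
E
```

```text
clock: 11.47
tool_pos: [0.6083, 0.2188, 0.0979]
eef_rot: [0.615, 0.789, 0.001, 0.001]
contact_force: [-0.7, -0.3, -2.3]
opening: 0.13
finger_force: 40.0
plate tilt 25.13 side 0.15 mean [0.056  0.002  0.0142] res 0.00052 3627
pts 15854 front edge along X (tcp) 0.0812310618041709 0.08167713112467959 y range [-0.03433613  0.0353395 ]
plate top dist from tcp along n -0.01093048958212774
origin(cradle) along X 0.019231061804170904
edge slopes [-0.00064629 -0.03451134] [0.00668982 0.03514981]
cradle origin rel [ 2.37511741e-02 -3.89918304e-05 -5.35102462e-03] ymid 0.0005012367225092854
over [0.5948 0.2709 0.0949]
t 11.5167 tcp [0.6076 0.2183 0.0969] yaw 104.13 q7 -0.61 open 0.12995317871218406 F [ 0.3 -0.4 -1.6]
spin 0.13 | before-spin t [5.41 0.05 0.19] | after-spin t [5.41 0.04 0.19]
down [0.5932 0.2774 0.0804]
t 11.5167 tcp [0.6076 0.2183 0.0969] yaw 104.13 q7 -0.61 open 0.12995317871218406 F [ 0.3 -0.4 -1.6]
spin 0.13 | before-spin t [6.09 0.05 1.64] | after-spin t [6.09 0.04 1.64]
home [0.598  0.2581 0.0711]
t 11.5167 tcp [0.6076 0.2183 0.0969] yaw 104.13 q7 -0.61 open 0.12995317871218406 F [ 0.3 -0.4 -1.6]
spin 0.13 | before-spin t [4.09 0.05 2.57] | after-spin t [4.09 0.04 2.57]
```

View pics/w5.png

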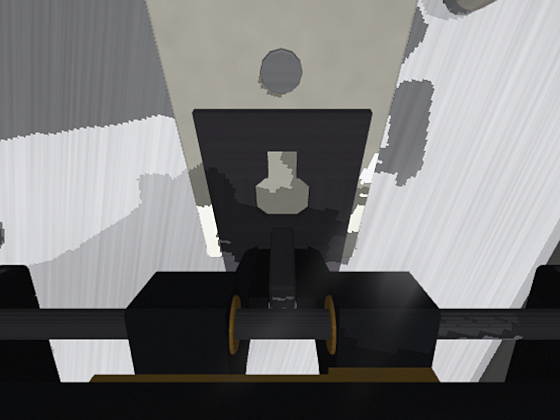

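The plate is tilted 25.1°. The keyhole at (282,190) lines up with the stud head at (281,72). Next I move over the stud and check.

```bash
python3 -m creep '[{"grip":-1,"tx":1,"ty":0,"tz":0,"spin":0},{"grip":-1,"tx":1.2,"ty":0,"tz":0,"spin":0},{"grip":-1,"tx":1.2,"ty":0,"tz":0,"spin":0},{"grip":-1,"tx":1,"ty":0,"tz":0,"spin":0},{"grip":-1,"tx":1,"ty":0.05,"tz":0.1,"spin":0},{"grip":-1,"tx":0,"ty":0,"tz":0,"spin":0},{"grip":-1,"tx":0,"ty":0,"tz":0,"spin":0},{"grip":-1,"tx":0,"ty":0,"tz":0,"spin":0}]' 40
python3 - <<'E'
from h import *
p,c,T,m,n,W=tilt([(222,250,130,200),(318,342,130,200)]);cv2.imwrite('pics/w6.png',cv2.resize(p[90:290,150:420,::-1],(780,578)))
# hole region: stud head points below plate plane
h=(T-m)@n;k=np.zeros(h.shape,bool);k[145:225,245:320]=True;k&=(h<-.004)&(h>-.014)
X=np.array([n[2],0,-n[0]]);q=T[k];print(k.sum())
q=T[k];xs=q@X;print('head seen: x rel cradle',np.percentile(xs-.01923,[2,50,98]),'y',np.percentile(q[:,1],[2,50,98]),'h',np.percentile(h[k],[5,50,95]))
for t in([.5948,.2709,.0949],[.5932,.2774,.0804],[.598,.2581,.0711]):go(t,104)
E
```

```text
clock: 12.18
tool_pos: [0.5951, 0.2702, 0.0955]
eef_rot: [0.615, 0.789, -0.0, 0.0]
contact_force: [-0.5, -0.2, -0.5]
opening: 0.129
finger_force: 40.0
plate tilt 25.06 side 0.02 mean [0.056  0.0019 0.0141] res 0.00053 3629
997
head seen: x rel cradle [0.0093452  0.01963979 0.02798935] y [-0.00810937  0.00058214  0.00941663] h [-0.01186406 -0.01014357 -0.00915817]
t 12.2333 tcp [0.5952 0.2699 0.0955] yaw 104.08 q7 -0.68 open 0.12806734189512856 F [ 0.6  0.  -1.5]
spin 0.08 | before-spin t [ 0.11 -0.02  0.06] | after-spin t [ 0.11 -0.02  0.06]
t 12.2333 tcp [0.5952 0.2699 0.0955] yaw 104.08 q7 -0.68 open 0.12806734189512856 F [ 0.6  0.  -1.5]
spin 0.08 | before-spin t [ 0.78 -0.01  1.51] | after-spin t [ 0.78 -0.02  1.51]
t 12.2333 tcp [0.5952 0.2699 0.0955] yaw 104.08 q7 -0.68 open 0.12806734189512856 F [ 0.6  0.  -1.5]
spin 0.08 | before-spin t [-1.21 -0.02  2.44] | after-spin t [-1.21 -0.02  2.44]
```

View pics/w6.png

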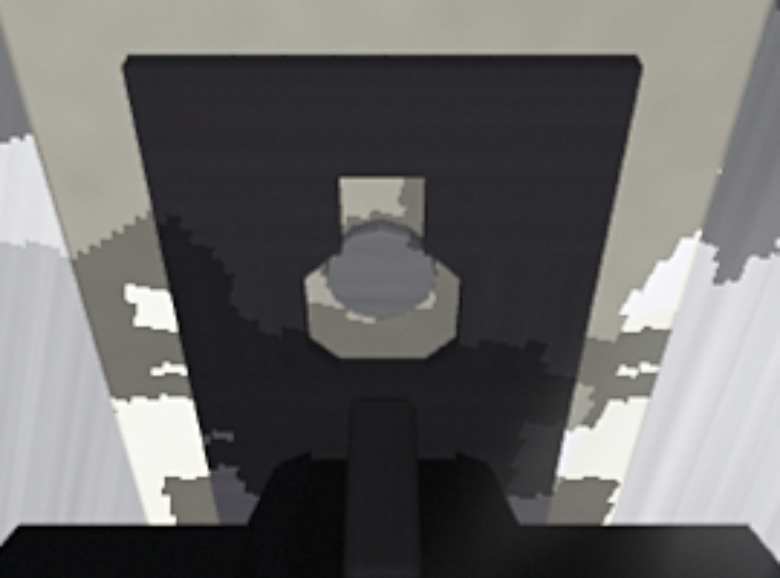

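The stud head is inside the wide hole: centre at cradle x ≈ 18.8 mm, y ≈ 0.6 mm, about 10 mm below the plate top. Lower along the normal, then check the force.

```bash
python3 -m creep '[{"grip":-1,"tx":0.15,"ty":-0.05,"tz":0.3,"spin":0},{"grip":-1,"tx":0.15,"ty":0,"tz":0.3,"spin":0},{"grip":-1,"tx":0.15,"ty":0,"tz":0.3,"spin":0},{"grip":-1,"tx":0.15,"ty":0,"tz":0.3,"spin":0},{"grip":-1,"tx":0.15,"ty":0,"tz":0.3,"spin":0},{"grip":-1,"tx":0,"ty":0,"tz":0.05,"spin":0},{"grip":-1,"tx":0,"ty":0,"tz":0,"spin":0},{"grip":-1,"tx":0,"ty":0,"tz":0,"spin":0}]' 25
python3 - <<'E'
from h import *
p,c,T,m,n,W=tilt([(222,250,130,200),(318,342,130,200)])
h=(T-m)@n;k=np.zeros(h.shape,bool);k[145:225,245:320]=True
X=np.array([n[2],0,-n[0]]);k&=(h>.0015)&(h<.012)&(T@X>.02);q=T[k];print(k.sum())
if k.sum(): print('head: x rel cradle',np.percentile(q@X-.01923,[2,50,98]),'y',np.percentile(q[:,1],[2,50,98]),'h',np.percentile(h[k],[5,50,95]))
for t in([.5932,.2774,.0804],[.598,.2581,.0711]):go(t,104)
E
```

```text
clock: 12.9
tool_pos: [0.5925, 0.2781, 0.0803]
eef_rot: [0.615, 0.789, -0.0, 0.0]
contact_force: [-1.3, -1.2, 1.4]
opening: 0.135
finger_force: 25.0
plate tilt 25.02 side 0.16 mean [0.056  0.0019 0.0143] res 0.00052 3627
1160
head: x rel cradle [0.00925225 0.01928261 0.02705614] y [-8.72336109e-03  8.71236197e-05  8.96554458e-03] h [0.00455372 0.00693294 0.00772825]
t 12.95 tcp [0.5925 0.2781 0.0803] yaw 104.14 q7 -0.7 open 0.12956267336558647 F [-1.3 -1.   2.2]
spin 0.14 | before-spin t [-0.08  0.06 -0.01] | after-spin t [-0.08  0.06 -0.01]
t 12.95 tcp [0.5925 0.2781 0.0803] yaw 104.14 q7 -0.7 open 0.12956267336558647 F [-1.3 -1.   2.2]
spin 0.14 | before-spin t [-2.07  0.05  0.92] | after-spin t [-2.07  0.06  0.92]
```

The head stands 7 mm above the plate, so the plate lies on the slope. Now slide down.

```bash
python3 -m creep '[{"grip":-1,"tx":-0.36,"ty":0,"tz":0.17,"spin":0},{"grip":-1,"tx":-0.36,"ty":0,"tz":0.17,"spin":0},{"grip":-1,"tx":-0.36,"ty":0,"tz":0.17,"spin":0},{"grip":-1,"tx":-0.36,"ty":0,"tz":0.17,"spin":0},{"grip":-1,"tx":-0.36,"ty":0,"tz":0.17,"spin":0},{"grip":-1,"tx":-0.22,"ty":0,"tz":0.1,"spin":0},{"grip":-1,"tx":0,"ty":0,"tz":0,"spin":0},{"grip":-1,"tx":0,"ty":0,"tz":0,"spin":0}]' 25
python3 - <<'E'
from h import *
p,c,T,m,n,W=tilt([(222,250,130,200),(318,342,130,200)]);cv2.imwrite('pics/w7.png',p[:,:,::-1])
h=(T-m)@n;X=np.array([n[2],0,-n[0]]);k=(h>.003)&(h<.012)&(T@X>.04)&(T@X<.09)&(abs(T[...,1])<.02);q=T[k];print(k.sum())
if k.sum(): print('head: x rel cradle',np.percentile(q@X-.01923,[2,50,98]),'y',np.percentile(q[:,1],[2,50,98]),'h',np.percentile(h[k],[5,50,95]))
go([.598,.2581,.0711],104)
E
```

```text
clock: 13.62
tool_pos: [0.5979, 0.2582, 0.0707]
eef_rot: [0.615, 0.789, 0.0, 0.0]
contact_force: [-0.7, -0.4, 3.2]
opening: 0.132
finger_force: 25.0
plate tilt 25.08 side 0.16 mean [0.0561 0.0019 0.0143] res 0.00053 3624
1559
head: x rel cradle [0.03176472 0.041689   0.0496158 ] y [-0.0080812   0.00057007  0.00928164] h [0.00507834 0.00690823 0.00777625]
t 13.6667 tcp [0.5979 0.2582 0.0707] yaw 104.12 q7 -0.68 open 0.1372235374655069 F [0.5 0.6 3.1]
spin 0.12 | before-spin t [-0.01  0.01 -0.04] | after-spin t [-0.01  0.01 -0.04]
```

Head at cradle x ≈ 41 mm, height 7 mm, square and flat: fully home. Release and rise, then check.

```bash
python3 -m creep '[{"grip":0,"tx":0,"ty":0,"tz":0,"spin":0},{"grip":0,"tx":0,"ty":0,"tz":0,"spin":0},{"grip":0,"tx":0,"ty":0,"tz":0,"spin":0},{"grip":0,"tx":0,"ty":0,"tz":-1,"spin":0},{"grip":0,"tx":0,"ty":0,"tz":-2.5,"spin":0},{"grip":0.3,"tx":0,"ty":0,"tz":-3,"spin":0},{"grip":0.3,"tx":0,"ty":0,"tz":-3,"spin":0},{"grip":0.3,"tx":0,"ty":0,"tz":-3,"spin":0}]'
python3 -m creep '[{"grip":0.3,"tx":-1.5,"ty":0,"tz":-3,"spin":0},{"grip":0.3,"tx":-2.5,"ty":0,"tz":-2,"spin":0},{"grip":0.3,"tx":-2.5,"ty":0,"tz":0,"spin":0},{"grip":0.3,"tx":-1,"ty":0,"tz":0,"spin":0},{"grip":0.3,"tx":0,"ty":0,"tz":0,"spin":0},{"grip":0.3,"tx":0,"ty":0,"tz":0,"spin":0}]'
python3 - <<'E'
from h import *
p,d,c,W=shot('wrist','w8')
up=np.array([np.cos(np.radians(104)),np.sin(np.radians(104)),0]);s25,c25=np.sin(np.radians(25)),np.cos(np.radians(25))
N=np.array([0,0,c25])-up*s25;FX=up*c25+np.array([0,0,s25]);FY=np.cross(N,FX);O=np.array([.583,.3162,.0827])
F=np.stack([(W-O)@FX,(W-O)@FY,(W-O)@N],-1)
k=(abs(F[...,2]-.004)<.0025)&(F[...,0]<.03)&(F[...,0]>-.16)&(abs(F[...,1])<.06)&(p.max(2)<110)
lab=cv2.connectedComponents(k.astype(np.uint8))[1];i=np.bincount(lab[k]).argmax();q=F[lab==i]
A=np.c_[q[:,:2],np.ones(len(q))];print(len(q),'plane',np.linalg.lstsq(A,q[:,2],rcond=None)[0],'x',np.percentile(q[:,0],[.2,99.8]),'y',np.percentile(q[:,1],[.2,99.8]),'expect x -142..22')
j=q[(q[:,0]>-.06)];print('narrow y',np.percentile(j[:,1],[.3,99.7]))
l=(abs(F[...,2]-.042)<.003)&(abs(F[...,1])<.02)&(F[...,0]<-.03)&(F[...,0]>-.09);print('lug top',cv2.minAreaRect(F[l][:,:2].astype(np.float32)),'expect -57')
h=(abs(F[...,2]-.011)<.0015)&(abs(F[...,1])<.02)&(abs(F[...,0])<.02);print('head',F[h].mean(0))
tr=(abs(F[...,2]-.024)<.0025)&(abs(F[...,1])<.06)&(F[...,0]<-.09)&(F[...,0]>-.145);print('lips',F[tr].min(0),F[tr].max(0),F[tr].mean(0),'expect mean x -115')
go([.458,-.046,.22],28.3)
E
```

```text
clock: 14.33
tool_pos: [0.5971, 0.2584, 0.1975]
eef_rot: [0.615, 0.789, -0.0, -0.0]
contact_force: [0.7, 1.0, 1.0]
opening: 0.647
finger_force: 0.0
clock: 14.83
tool_pos: [0.615, 0.186, 0.2451]
eef_rot: [0.615, 0.789, -0.001, -0.001]
contact_force: [-0.2, 1.1, 0.1]
opening: 0.653
finger_force: 0.0
9742 plane [-0.0008953  -0.00168851  0.00380406] x [-0.14137416  0.0216054 ] y [-0.05370603  0.05406602] expect x -142..22
narrow y [-0.03490372  0.0347105 ]
lug top ((-0.05677896738052368, -0.00033143674954771996), (0.011337991803884506, 0.03367268294095993), 89.45948028564453) expect -57
head [0.00018062 0.00018241 0.01081064]
lips [-0.13763791 -0.04574016  0.02152464] [-0.09280826  0.0453925   0.02596081] [-0.11371283 -0.00057232  0.02352141] expect mean x -115
t 14.8833 tcp [0.6146 0.1874 0.245 ] yaw 104.23 q7 -0.47 open 0.645458062815884 F [-0.1  0.6 -0.1]
spin 75.93 | before-spin t [-18.77 -20.92   2.5 ] | after-spin t [-24.85  13.12   2.5 ]
```

The cradle is hung within 1 mm. On to the pipette.

```bash
python3 -m creep '[{"grip":0.3,"tx":-1.5,"ty":-1.7,"tz":0,"spin":0},{"grip":0.3,"tx":-2.4,"ty":-2.75,"tz":0,"spin":0},{"grip":0.3,"tx":-2.4,"ty":-2.75,"tz":0,"spin":0},{"grip":0.3,"tx":-2.4,"ty":-2.75,"tz":0,"spin":0},{"grip":0.3,"tx":-2.4,"ty":-2.75,"tz":0,"spin":0},{"grip":0.3,"tx":-2.4,"ty":-2.75,"tz":0,"spin":0},{"grip":0.3,"tx":-2.4,"ty":-2.75,"tz":0,"spin":0},{"grip":0.3,"tx":-2.4,"ty":-2.75,"tz":0,"spin":0}]'
python3 -m creep '[{"grip":0.3,"tx":0,"ty":0,"tz":0,"spin":7},{"grip":0.3,"tx":0,"ty":0,"tz":0,"spin":7},{"grip":0.3,"tx":0,"ty":0,"tz":0,"spin":7},{"grip":0.3,"tx":0,"ty":0,"tz":0,"spin":7},{"grip":0.3,"tx":0,"ty":0,"tz":0,"spin":7},{"grip":0.3,"tx":0,"ty":0,"tz":0,"spin":7},{"grip":0.3,"tx":0,"ty":0,"tz":0,"spin":7},{"grip":0.3,"tx":0,"ty":0,"tz":0,"spin":7}]'
python3 -m creep '[{"grip":0.3,"tx":0,"ty":0,"tz":0,"spin":7},{"grip":0.3,"tx":0,"ty":0,"tz":0,"spin":7},{"grip":0.3,"tx":0,"ty":0,"tz":0,"spin":6},{"grip":0.3,"tx":0,"ty":0,"tz":0,"spin":0},{"grip":0.3,"tx":0,"ty":0,"tz":0,"spin":0}]'
python3 - <<'E'
from h import *
p,d,c,W=shot('wrist','w9');go([.458,-.046,.22],28.3)
k=(W[...,2]>.0295)&(W[...,2]<.0345)&(abs(W[...,0]-.455)<.12)&(abs(W[...,1]+.05)<.1)
lab=cv2.connectedComponents(k.astype(np.uint8))[1];i=np.bincount(lab[k]).argmax();q=W[lab==i][:,:2].astype(np.float32);print(len(q),cv2.minAreaRect(q))
E
```

```text
clock: 15.55
tool_pos: [0.456, -0.0417, 0.2454]
eef_rot: [0.613, 0.79, 0.0, -0.001]
contact_force: [0.0, -0.4, 0.4]
opening: 0.654
finger_force: 0.0
clock: 16.22
tool_pos: [0.4572, -0.0404, 0.2452]
eef_rot: [0.913, 0.407, -0.0, -0.001]
contact_force: [-0.5, 0.2, -1.2]
opening: 0.654
finger_force: 0.0
clock: 16.63
tool_pos: [0.4572, -0.041, 0.2453]
eef_rot: [0.969, 0.246, -0.0, -0.0]
contact_force: [0.3, 0.0, 0.4]
opening: 0.648
finger_force: 0.0
t 16.6833 tcp [ 0.4573 -0.0414  0.2454] yaw 28.46 q7 -1.23 open 0.6546224542001656 F [ 0.9 -0.  -0.3]
spin 0.16 | before-spin t [-0.16  0.44  2.54] | after-spin t [-0.15  0.44  2.54]
1643 ((0.44973403215408325, -0.05456898361444473), (0.12464500218629837, 0.0249247495085001), 28.284744262695312)
```

View pics/w9.png

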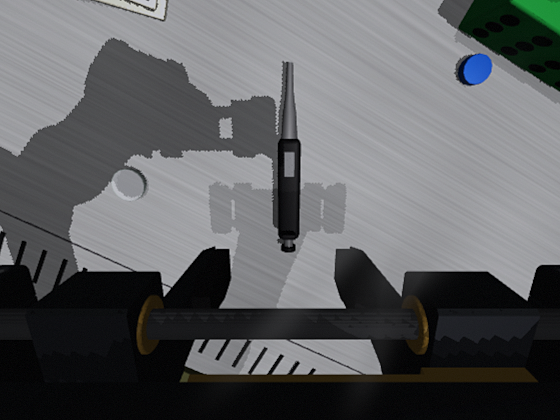

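The handle top is at (288,188), nozzle up the image at (288,65). Its size matches: 125 x 25 mm at height 32 mm. I'll grip it 18 mm toward the nozzle.

```bash
python3 -m creep '[{"grip":0.3,"tx":0.5,"ty":0.8,"tz":2,"spin":0.15},{"grip":0.3,"tx":0,"ty":0,"tz":3.5,"spin":0},{"grip":0.3,"tx":0,"ty":0,"tz":3.5,"spin":0},{"grip":0.3,"tx":0,"ty":0,"tz":3.5,"spin":0},{"grip":0.3,"tx":0,"ty":0,"tz":3.5,"spin":0},{"grip":0.3,"tx":0,"ty":0,"tz":3,"spin":0},{"grip":0.3,"tx":0,"ty":0,"tz":2,"spin":0},{"grip":0.3,"tx":0,"ty":0,"tz":1,"spin":0}]' 40
python3 -m creep '[{"grip":0.3,"tx":0,"ty":0,"tz":0,"spin":0},{"grip":0.3,"tx":0,"ty":0,"tz":0,"spin":0},{"grip":0.3,"tx":0,"ty":0,"tz":0,"spin":0}]'
python3 -c "
from h import *
go([.4655,-.0461,.0122],28.3)"
```

```text
clock: 17.35
tool_pos: [0.4644, -0.0465, 0.023]
eef_rot: [0.97, 0.243, -0.002, -0.001]
contact_force: [0.0, 0.5, 0.9]
opening: 0.652
finger_force: 0.0
clock: 17.6
tool_pos: [0.4663, -0.0474, 0.0268]
eef_rot: [0.97, 0.242, 0.001, 0.0]
contact_force: [0.1, -0.7, 0.6]
opening: 0.65
finger_force: 0.0
t 17.6 tcp [ 0.4663 -0.0474  0.0268] yaw 28.01 q7 -1.32 open 0.6498377335611176 F [ 0.1 -0.7  0.6]
spin -0.29 | before-spin t [-0.01 -0.16  1.46] | after-spin t [-0.01 -0.16  1.46]
```

```bash
python3 -m creep '[{"grip":0.3,"tx":0,"ty":-0.15,"tz":0.7,"spin":-0.3},{"grip":0.3,"tx":0,"ty":0,"tz":0.75,"spin":0},{"grip":-1,"tx":0,"ty":0,"tz":0,"spin":0},{"grip":-1,"tx":0,"ty":0,"tz":0,"spin":0},{"grip":-1,"tx":0,"ty":0,"tz":0,"spin":0},{"grip":-1,"tx":0,"ty":0,"tz":0,"spin":0},{"grip":-1,"tx":0,"ty":0,"tz":0,"spin":0},{"grip":-1,"tx":0,"ty":0,"tz":0,"spin":0}]' 40
python3 -c "
from h import *
go([.4655,-.0461,.0122],28.3)"
python3 -m creep '[{"grip":-1,"tx":0,"ty":0,"tz":-1,"spin":0},{"grip":-1,"tx":0,"ty":0,"tz":-2,"spin":0},{"grip":-1,"tx":0,"ty":0,"tz":-3,"spin":0},{"grip":-1,"tx":0,"ty":0,"tz":-3,"spin":0},{"grip":-1,"tx":0,"ty":0,"tz":-3,"spin":0},{"grip":-1,"tx":0,"ty":0,"tz":-3,"spin":0},{"grip":-1,"tx":0,"ty":0,"tz":-3,"spin":0},{"grip":-1,"tx":0,"ty":0,"tz":0,"spin":0}]'
python3 - <<'E'
from h import *
s,t,th=pose();p,d,c,W=shot('wrist','w10');a=np.radians(th);D=W-t
T=np.stack([D[...,0]*np.cos(a)+D[...,1]*np.sin(a),-D[...,0]*np.sin(a)+D[...,1]*np.cos(a),D[...,2]],-1)
k=(T[...,0]>.025)&(T[...,0]<.17)&(abs(T[...,1])<.02)&(abs(T[...,2])<.06);q=T[k];print(len(q),q[:,0].max())
for x in np.arange(.025,.16,.015):
    j=q[abs(q[:,0]-x)<.004]
    if len(j)>5:print(x.round(3),np.percentile(j[:,1],[2,98]).round(4),'ztop',np.percentile(j[:,2],95).round(4))
up=np.array([np.cos(np.radians(104)),np.sin(np.radians(104)),0]);go([.6,.2,.26],14)
E
```

```text
clock: 18.27
tool_pos: [0.4658, -0.0463, 0.0122]
eef_rot: [0.97, 0.244, -0.0, -0.0]
contact_force: [-0.0, 0.3, 3.6]
opening: 0.312
finger_force: 40.0
t 18.2667 tcp [ 0.4658 -0.0463  0.0122] yaw 28.28 q7 -1.37 open 0.3116315519139106 F [-0.   0.3  3.6]
spin -0.02 | before-spin t [-0.02 -0.03  0.  ] | after-spin t [-0.02 -0.03  0.  ]
clock: 18.93
tool_pos: [0.4683, -0.0465, 0.1969]
eef_rot: [0.97, 0.244, 0.004, 0.001]
contact_force: [1.4, 0.7, -1.0]
opening: 0.315
finger_force: 40.0
8293 0.12222343214426162
0.025 [-0.013   0.0133] ztop 0.0203
0.04 [-0.0131  0.0129] ztop 0.0197
0.055 [-0.0089  0.0086] ztop 0.013
0.07 [-0.0082  0.0079] ztop 0.0121
0.085 [-0.0066  0.0063] ztop 0.0105
0.1 [-0.0047  0.0044] ztop 0.009
0.115 [-0.0041  0.0038] ztop 0.0087
t 18.9833 tcp [ 0.4673 -0.0466  0.1947] yaw 28.26 q7 -1.31 open 0.31349013052517244 F [-0.2 -0.2 -2.7]
spin 14.26 | before-spin t [ 23.36 -15.44  -6.53] | after-spin t [ 18.84 -20.72  -6.53]
```

Gripped level, with the top at the expected height. Check the final nozzle line against obstacles using the first top cloud.

Run:
```python
from h import *
z=np.load('pics/top0.npz');W=cloud(z['d'],optics.get_calibration('top')).reshape(-1,3)
D=W-[.6318,.2114,0];a=np.radians(14);x=D[:,0]*np.cos(a)+D[:,1]*np.sin(a);y=-D[:,0]*np.sin(a)+D[:,1]*np.cos(a)
k=(x>.06)&(x<.19)&(abs(y)<.06)&(W[:,2]>.015);print('near nozzle',k.sum(), W[k].min(0) if k.any() else '',W[k].max(0) if k.any() else '', x[k].min() if k.any() else '')
print('body zone',((abs(x)<.07)&(abs(y)<.12)&(W[:,2]>.11)).sum())
k=(W[:,2]>.14)&(W[:,2]<.19)&(W[:,0]>.4)&(abs(W[:,1])<.25)&(W[:,0]<.9);print('tall',W[k].min(0),W[k].max(0))
go([.6318,.2114,.27],14)
```

```text
near nozzle 0   
body zone 0
tall [ 0.73746093 -0.01571829  0.14031022] [0.77162469 0.01931815 0.16684326]
t 18.9833 tcp [ 0.4673 -0.0466  0.1947] yaw 28.26 q7 -1.31 open 0.31349013052517244 F [-0.2 -0.2 -2.7]
spin 14.26 | before-spin t [ 26.7  -14.94  -7.53] | after-spin t [ 22.2  -21.05  -7.53]
```

```bash
python3 -m creep '[{"grip":-1,"tx":0,"ty":0,"tz":-2.5,"spin":0},{"grip":-1,"tx":0,"ty":0,"tz":-2.5,"spin":0},{"grip":-1,"tx":0,"ty":0,"tz":-2.5,"spin":0},{"grip":-1,"tx":2,"ty":-1.1,"tz":0,"spin":0},{"grip":-1,"tx":2.6,"ty":-1.46,"tz":0,"spin":0},{"grip":-1,"tx":2.6,"ty":-1.46,"tz":0,"spin":0},{"grip":-1,"tx":2.6,"ty":-1.46,"tz":0,"spin":0},{"grip":-1,"tx":2.6,"ty":-1.46,"tz":0,"spin":0}]' 40
python3 -m creep '[{"grip":-1,"tx":2.6,"ty":-1.46,"tz":0,"spin":0},{"grip":-1,"tx":2.6,"ty":-1.46,"tz":0,"spin":0},{"grip":-1,"tx":2.6,"ty":-1.46,"tz":0,"spin":0},{"grip":-1,"tx":2.6,"ty":-1.46,"tz":0,"spin":0},{"grip":-1,"tx":2.6,"ty":-1.46,"tz":0,"spin":0},{"grip":-1,"tx":1.3,"ty":-0.7,"tz":0,"spin":0},{"grip":-1,"tx":0,"ty":0,"tz":0,"spin":7},{"grip":-1,"tx":0,"ty":0,"tz":0,"spin":7}]'
python3 -m creep '[{"grip":-1,"tx":0,"ty":0,"tz":0,"spin":0.2},{"grip":-1,"tx":0,"ty":0,"tz":0,"spin":0},{"grip":-1,"tx":0,"ty":0,"tz":0,"spin":0},{"grip":-1,"tx":0,"ty":0,"tz":0,"spin":0}]'
python3 - <<'E'
from h import *
go([.6318,.2114,.1],14)
s,t,th=pose();p,d,c,W=shot('wrist','w11');a=np.radians(th);D=W-t
T=np.stack([D[...,0]*np.cos(a)+D[...,1]*np.sin(a),-D[...,0]*np.sin(a)+D[...,1]*np.cos(a),D[...,2]],-1)
k=(T[...,0]>.02)&(T[...,0]<.17)&(abs(T[...,1])<.02)&(abs(T[...,2])<.06);q=T[k]
for x in np.arange(.02,.062,.003):
    j=q[abs(q[:,0]-x)<.0015]
    if len(j)>5:print(x.round(3),np.percentile(j[:,1],[2,98]).round(4),'ztop',np.percentile(j[:,2],95).round(4),'zlow',np.percentile(j[:,2],3).round(4))
print('tip',q[:,0].max())
E
```

```text
clock: 19.65
tool_pos: [0.5417, 0.0743, 0.2652]
eef_rot: [0.97, 0.244, -0.002, -0.0]
contact_force: [-0.7, -0.1, -1.3]
opening: 0.311
finger_force: 40.0
clock: 20.32
tool_pos: [0.6292, 0.2129, 0.2639]
eef_rot: [0.992, 0.123, -0.003, 0.0]
contact_force: [-0.1, -0.7, -1.0]
opening: 0.316
finger_force: 40.0
clock: 20.65
tool_pos: [0.63, 0.2114, 0.2661]
eef_rot: [0.992, 0.124, -0.001, 0.0]
contact_force: [0.8, 0.5, -1.5]
opening: 0.315
finger_force: 40.0
t 20.65 tcp [0.63   0.2114 0.2661] yaw 14.19 q7 -1.81 open 0.3146454330016907 F [ 0.8  0.5 -1.5]
spin 0.19 | before-spin t [ 0.18  0.04 16.61] | after-spin t [ 0.18  0.04 16.61]
0.02 [-0.0133  0.0128] ztop 0.0201 zlow 0.0143
0.023 [-0.0132  0.0127] ztop 0.02 zlow 0.0145
0.026 [-0.0132  0.0126] ztop 0.02 zlow 0.0147
0.029 [-0.0136  0.0129] ztop 0.0199 zlow 0.0134
0.032 [-0.0135  0.013 ] ztop 0.0197 zlow 0.0135
0.035 [-0.0134  0.0129] ztop 0.0195 zlow 0.0138
0.038 [-0.0134  0.0128] ztop 0.0193 zlow 0.0143
0.041 [-0.0132  0.0127] ztop 0.0194 zlow 0.0142
0.044 [-0.0124  0.0118] ztop 0.0183 zlow -0.0008
0.047 [-0.0103  0.01  ] ztop 0.0152 zlow 0.0048
0.05 [-0.0094  0.009 ] ztop 0.0126 zlow 0.0044
0.053 [-0.0096  0.009 ] ztop 0.0126 zlow 0.0038
0.056 [-0.0094  0.0084] ztop 0.0122 zlow 0.0041
0.059 [-0.009   0.0084] ztop 0.012 zlow 0.0043
tip 0.12222757273128629
```

```bash
python3 -m creep '[{"grip":-1,"tx":0.18,"ty":0.04,"tz":2,"spin":0.2},{"grip":-1,"tx":0,"ty":0,"tz":2.5,"spin":0},{"grip":-1,"tx":0,"ty":0,"tz":2.5,"spin":0},{"grip":-1,"tx":0,"ty":0,"tz":2.5,"spin":0},{"grip":-1,"tx":0,"ty":0,"tz":2.5,"spin":0},{"grip":-1,"tx":0,"ty":0,"tz":2.5,"spin":0},{"grip":-1,"tx":0,"ty":0,"tz":1.5,"spin":0},{"grip":-1,"tx":0,"ty":0,"tz":0,"spin":0}]' 40
python3 -m creep '[{"grip":-1,"tx":0,"ty":0,"tz":0,"spin":0},{"grip":-1,"tx":0,"ty":0,"tz":0,"spin":0}]'
python3 -c "
from h import *
go([.6318,.2114,.06],14)"
```

```text
clock: 21.37
tool_pos: [0.6293, 0.2106, 0.1028]
eef_rot: [0.993, 0.121, -0.004, 0.001]
contact_force: [0.5, -0.2, -1.4]
opening: 0.311
finger_force: 40.0
clock: 21.53
tool_pos: [0.6329, 0.2121, 0.1079]
eef_rot: [0.993, 0.121, 0.0, -0.001]
contact_force: [-0.1, 0.6, -1.3]
opening: 0.316
finger_force: 40.0
t 21.5333 tcp [0.6329 0.2121 0.1079] yaw 13.89 q7 -1.84 open 0.31634437679520094 F [-0.1  0.6 -1.3]
spin -0.11 | before-spin t [-0.13  0.04  4.79] | after-spin t [-0.13  0.04  4.79]
```

```bash
python3 -m creep '[{"grip":-1,"tx":-0.1,"ty":0.04,"tz":1,"spin":0},{"grip":-1,"tx":0,"ty":0,"tz":1,"spin":0},{"grip":-1,"tx":0,"ty":0,"tz":1,"spin":0},{"grip":-1,"tx":0,"ty":0,"tz":1,"spin":0},{"grip":-1,"tx":0,"ty":0,"tz":0.3,"spin":0},{"grip":-1,"tx":0,"ty":0,"tz":0,"spin":0},{"grip":-1,"tx":0,"ty":0,"tz":0,"spin":0}]' 40
python3 -c "
from h import *
go([.6318,.2114,.058],14)"
python3 -m creep '[{"grip":-1,"tx":0,"ty":0,"tz":0.2,"spin":0},{"grip":-1,"tx":0,"ty":0,"tz":0.2,"spin":0},{"grip":-1,"tx":0,"ty":0,"tz":0.1,"spin":0},{"grip":-1,"tx":0,"ty":0,"tz":0,"spin":0},{"grip":-1,"tx":0,"ty":0,"tz":0,"spin":0}]'
python3 -c "
from h import *
go([.6318,.2114,.058],14)"
```

```text
clock: 22.12
tool_pos: [0.6309, 0.2112, 0.0632]
eef_rot: [0.993, 0.121, -0.001, -0.0]
contact_force: [0.9, 0.5, -1.1]
opening: 0.313
finger_force: 40.0
t 22.1167 tcp [0.6309 0.2112 0.0632] yaw 13.89 q7 -1.85 open 0.3129337330540824 F [ 0.9  0.5 -1.1]
spin -0.11 | before-spin t [ 0.09 -0.    0.52] | after-spin t [ 0.09 -0.    0.52]
clock: 22.53
tool_pos: [0.631, 0.2113, 0.0587]
eef_rot: [0.993, 0.121, -0.001, -0.0]
contact_force: [0.1, -0.0, -1.7]
opening: 0.315
finger_force: 40.0
t 22.5333 tcp [0.631  0.2113 0.0587] yaw 13.89 q7 -1.85 open 0.3152837430367551 F [ 0.1 -0.  -1.7]
spin -0.11 | before-spin t [0.08 0.   0.07] | after-spin t [0.08 0.   0.07]
```

```bash
python3 -m creep '[{"grip":-1,"tx":0,"ty":0,"tz":0.1,"spin":0},{"grip":-1,"tx":0,"ty":0,"tz":0.1,"spin":0},{"grip":-1,"tx":0,"ty":0,"tz":0,"spin":0},{"grip":-1,"tx":0,"ty":0,"tz":0,"spin":0}]'
python3 -m creep '[{"grip":-1,"tx":0,"ty":0,"tz":0.1,"spin":0},{"grip":-1,"tx":0,"ty":0,"tz":0.1,"spin":0},{"grip":-1,"tx":0,"ty":0,"tz":0,"spin":0},{"grip":-1,"tx":0,"ty":0,"tz":0,"spin":0}]'
python3 -c "
from h import *
go([.6318,.2114,.058],14)"
```

```text
clock: 22.87
tool_pos: [0.631, 0.2114, 0.0566]
eef_rot: [0.993, 0.121, -0.001, -0.0]
contact_force: [-0.3, -0.4, -1.8]
opening: 0.309
finger_force: 40.0
clock: 23.2
tool_pos: [0.631, 0.2119, 0.0547]
eef_rot: [0.993, 0.121, -0.0, -0.001]
contact_force: [-0.1, 1.7, -0.2]
opening: 0.316
finger_force: 40.0
t 23.2 tcp [0.631  0.2119 0.0547] yaw 13.91 q7 -1.85 open 0.31550690880234494 F [-0.1  1.7 -0.2]
spin -0.09 | before-spin t [ 0.07  0.07 -0.33] | after-spin t [ 0.07  0.07 -0.33]
```

Light contact with the lower lip. Release gradually.

```bash
python3 -m creep '[{"grip":-0.28,"tx":0,"ty":0,"tz":0,"spin":0},{"grip":-0.28,"tx":0,"ty":0,"tz":0,"spin":0},{"grip":-0.2,"tx":0,"ty":0,"tz":0,"spin":0},{"grip":-0.2,"tx":0,"ty":0,"tz":0,"spin":0},{"grip":-0.12,"tx":0,"ty":0,"tz":0,"spin":0},{"grip":-0.12,"tx":0,"ty":0,"tz":0,"spin":0},{"grip":-0.12,"tx":0,"ty":0,"tz":0,"spin":0},{"grip":-0.12,"tx":0,"ty":0,"tz":0,"spin":0}]' 10
cat > chk.py <<'E'
from h import *
import sys
def face(W):
    up=np.array([np.cos(np.radians(104)),np.sin(np.radians(104)),0]);s25,c25=np.sin(np.radians(25)),np.cos(np.radians(25))
    N=np.array([0,0,c25])-up*s25;FX=up*c25+np.array([0,0,s25]);FY=np.cross(N,FX);O=np.array([.583,.3162,.0827])-.04*FX
    return np.stack([(W-O)@FX,(W-O)@FY,(W-O)@N],-1)
p,d,c,W=shot(sys.argv[1],sys.argv[2]);F=face(W) # cradle frame, home
k=(F[...,2]>.028)&(F[...,2]<.05)&(F[...,0]<-.045)&(F[...,0]>-.11)&(abs(F[...,1])<.075)&(p.max(2)<110)
lab=cv2.connectedComponents(k.astype(np.uint8))[1];i=np.bincount(lab[k]).argmax();q=F[lab==i]
for _ in range(3):
    A=np.c_[q[:,:2],np.ones(len(q))];co=np.linalg.lstsq(A,q[:,2],rcond=None)[0];q=q[abs(A@co-q[:,2])<.003]
print('handle top: slopes deg',np.degrees(np.arctan(co[:2])).round(1),'mean',q.mean(0).round(4),'expect z .036',len(q),cv2.minAreaRect(q[:,:2].astype(np.float32)))
E
python3 chk.py wrist w12
```

```text
clock: 23.87
tool_pos: [0.631, 0.2111, 0.0546]
eef_rot: [0.993, 0.121, -0.001, -0.0]
contact_force: [0.3, 0.1, -0.0]
opening: 0.441
finger_force: 0.0
handle top: slopes deg [-21.3   0.6] mean [-0.0677 -0.0383  0.0378] expect z .036 4882 ((-0.06893026828765869, -0.035434603691101074), (0.02489207498729229, 0.06466229259967804), 0.16314643621444702)
```

View pics/w12.png

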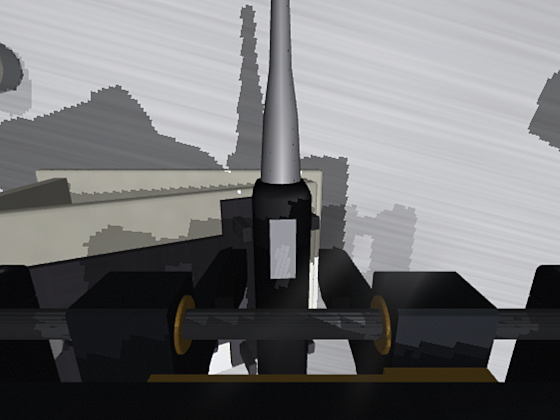

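The label at (283,248) and nozzle are still nearly level: the handle has rolled only about 4° of the 25°, resting on the lower lip. I'll rise, shut the fingers and press down gently on its downhill half.

```bash
python3 -m creep '[{"grip":-0.08,"tx":0,"ty":0,"tz":0,"spin":0},{"grip":-0.08,"tx":0,"ty":0,"tz":-0.5,"spin":0},{"grip":-0.08,"tx":0,"ty":0,"tz":-1.5,"spin":0},{"grip":-0.08,"tx":0,"ty":0,"tz":-2,"spin":0},{"grip":-1,"tx":0,"ty":0,"tz":-2,"spin":0},{"grip":-1,"tx":-0.8,"ty":1.2,"tz":0,"spin":0},{"grip":-1,"tx":-0.8,"ty":1.3,"tz":0,"spin":0},{"grip":-1,"tx":0,"ty":0,"tz":0,"spin":0}]' 20
python3 -m creep '[{"grip":-1,"tx":0,"ty":0,"tz":0,"spin":0},{"grip":-1,"tx":0,"ty":0,"tz":0,"spin":0}]' 20
python3 chk.py top t2; python3 chk.py wrist w13
python3 -c "
from h import *
go([.6318,.2114,.08],14)"
```

```text
clock: 24.58
tool_pos: [0.6213, 0.1789, 0.1153]
eef_rot: [0.993, 0.119, -0.001, 0.002]
contact_force: [0.3, -1.4, -0.4]
opening: 0.182
finger_force: 0.0
clock: 24.75
tool_pos: [0.6217, 0.1842, 0.1147]
eef_rot: [0.993, 0.121, -0.0, -0.001]
contact_force: [-0.3, 0.5, 0.0]
opening: 0.031
finger_force: 0.0
handle top: slopes deg [-20.9   0.5] mean [-0.0677 -0.0258  0.0379] expect z .036 3727 ((-0.06924960017204285, -0.022315412759780884), (0.02493002451956272, 0.09032183140516281), 0.05031586438417435)
t 24.85 tcp [0.6216 0.1846 0.1145] yaw 13.96 q7 -1.82 open 0.003945264382294309 F [-0.6  0.1  0. ]
spin -0.04 | before-spin t [ 1.64 -2.35  3.45] | after-spin t [ 1.64 -2.35  3.45]Traceback (most recent call last):
  File "chk.py", line 9, in <module>
    lab=cv2.connectedComponents(k.astype(np.uint8))[1];i=np.bincount(lab[k]).argmax();q=F[lab==i]
                                                         ~~~~~~~~~~~~~~~~~~~~~~~~~~^^
ValueError: attempt to get argmax of an empty sequence
```

```bash
python3 -m creep '[{"grip":-1,"tx":0,"ty":0,"tz":1.3,"spin":0},{"grip":-1,"tx":0,"ty":0,"tz":1.3,"spin":0},{"grip":-1,"tx":0,"ty":0,"tz":1.1,"spin":0},{"grip":-1,"tx":0,"ty":0,"tz":0.2,"spin":0},{"grip":-1,"tx":0,"ty":0,"tz":0.2,"spin":0},{"grip":-1,"tx":0,"ty":0,"tz":0,"spin":0},{"grip":-1,"tx":0,"ty":0,"tz":0,"spin":0}]' 20
python3 -m creep '[{"grip":-1,"tx":0,"ty":0,"tz":0.2,"spin":0},{"grip":-1,"tx":0,"ty":0,"tz":0.2,"spin":0},{"grip":-1,"tx":0,"ty":0,"tz":0,"spin":0},{"grip":-1,"tx":0,"ty":0,"tz":0,"spin":0}]' 20
python3 chk.py wrist w13
```

```text
clock: 25.43
tool_pos: [0.6217, 0.1832, 0.0737]
eef_rot: [0.993, 0.121, -0.0, -0.0]
contact_force: [-0.3, 1.0, 0.6]
opening: 0.006
finger_force: 0.0
clock: 25.77
tool_pos: [0.6221, 0.1827, 0.07]
eef_rot: [0.993, 0.121, -0.0, 0.0]
contact_force: [0.4, -0.7, 1.8]
opening: 0.002
finger_force: 0.9
handle top: slopes deg [-19.    0.8] mean [-0.069  -0.0368  0.0379] expect z .036 4546 ((-0.07415501773357391, -0.03450538218021393), (0.033797916024923325, 0.06606096029281616), 0.8794006109237671)
```

```bash
python3 -m creep '[{"grip":-1,"tx":0,"ty":0,"tz":0.2,"spin":0},{"grip":-1,"tx":0,"ty":0,"tz":0.2,"spin":0},{"grip":-1,"tx":0,"ty":0,"tz":0,"spin":0},{"grip":-1,"tx":0,"ty":0,"tz":0,"spin":0}]' 20
python3 -m creep '[{"grip":-1,"tx":0,"ty":0,"tz":0.2,"spin":0},{"grip":-1,"tx":0,"ty":0,"tz":0.2,"spin":0},{"grip":-1,"tx":0,"ty":0,"tz":0,"spin":0},{"grip":-1,"tx":0,"ty":0,"tz":0,"spin":0}]' 20
python3 chk.py wrist w14
```

```text
clock: 26.15
tool_pos: [0.6227, 0.1804, 0.066]
eef_rot: [0.993, 0.12, 0.0, 0.002]
contact_force: [1.5, -4.7, 3.7]
opening: 0.005
finger_force: 3.0
clock: 26.48
tool_pos: [0.6232, 0.1783, 0.062]
eef_rot: [0.993, 0.119, 0.0, 0.003]
contact_force: [2.6, -7.7, 3.5]
opening: 0.009
finger_force: 4.0
handle top: slopes deg [-8.5  0.9] mean [-0.0741 -0.0381  0.0359] expect z .036 4621 ((-0.07500085234642029, -0.03547767922282219), (0.04369981586933136, 0.06540209800004959), 20.32497787475586)
```

View pics/w14.png

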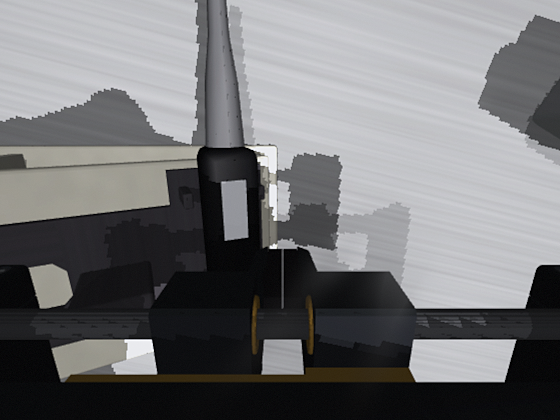

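The tilt is mostly corrected (about 8° left), but the finger at (283,275) is now pushing sideways on the downhill face. Lift off and re-measure.

```bash
python3 -m creep '[{"grip":-1,"tx":0,"ty":0.3,"tz":0,"spin":0},{"grip":-1,"tx":0,"ty":0.5,"tz":-0.5,"spin":0},{"grip":-1,"tx":0,"ty":0,"tz":-2,"spin":0},{"grip":-1,"tx":0,"ty":0,"tz":-2,"spin":0},{"grip":-1,"tx":0,"ty":0,"tz":0,"spin":0},{"grip":-1,"tx":0,"ty":0,"tz":0,"spin":0}]' 20
python3 chk.py wrist w15
python3 -c "
from h import *
go([.6318,.2114,.08],14)"
```

```text
clock: 27.03
tool_pos: [0.6238, 0.1763, 0.1076]
eef_rot: [0.993, 0.121, 0.0, -0.001]
contact_force: [-1.0, 0.6, 0.2]
opening: 0.004
finger_force: 0.0
handle top: slopes deg [-3.1  0.5] mean [-0.076  -0.0254  0.0351] expect z .036 3722 ((-0.07749810069799423, -0.022692687809467316), (0.08913964033126831, 0.026384571567177773), 89.969482421875)
t 27.0833 tcp [0.6229 0.1759 0.1065] yaw 13.93 q7 -1.81 open 0.0031464761891356868 F [-0.1  0.6  1.1]
spin -0.07 | before-spin t [ 1.71 -3.23  2.65] | after-spin t [ 1.72 -3.23  2.65]
```

```bash
python3 -m creep '[{"grip":-1,"tx":0,"ty":0,"tz":-2,"spin":0},{"grip":-1,"tx":-1,"ty":-0.5,"tz":-2.5,"spin":0},{"grip":-1,"tx":-2.5,"ty":-0.8,"tz":-2.5,"spin":0},{"grip":-1,"tx":-2.5,"ty":-0.8,"tz":-1.5,"spin":0},{"grip":-1,"tx":-2.5,"ty":-0.5,"tz":0,"spin":0},{"grip":-1,"tx":-1.5,"ty":0,"tz":0,"spin":0},{"grip":-1,"tx":0,"ty":0,"tz":0,"spin":0},{"grip":-1,"tx":0,"ty":0,"tz":0,"spin":0}]' 20
python3 chk.py wrist w16
python3 - <<'E'
import sys;sys.argv=['','wrist','w17']
exec(open('chk.py').read())
n=lambda k:F[k]
k=(abs(F[...,2]-.004)<.003)&(F[...,0]<.03)&(F[...,0]>-.055)&(abs(F[...,1])<.04)&(p.max(2)<110);q=n(k);A=np.c_[q[:,:2],np.ones(len(q))];print('plate',len(q),np.linalg.lstsq(A,q[:,2],rcond=None)[0],'front x',np.percentile(n((abs(F[...,2]-.004)<.003)&(p.max(2)<110)&(abs(F[...,1])<.03)&(F[...,0]<.08)&(F[...,0]>.03))[:,0],[99]),'expect .062')
h=(abs(F[...,2]-.011)<.0015)&(abs(F[...,1])<.02)&(abs(F[...,0]-.04)<.02);print('head',n(h).mean(0))
l=(abs(F[...,2]-.042)<.003)&(abs(F[...,1])<.015)&(F[...,0]<.01)&(F[...,0]>-.04);print('lug',cv2.minAreaRect(n(l)[:,:2].astype(np.float32)))
z=F[...,2];b=(z>.031)&(z<.041)&(abs(F[...,0]+.075)<.02)&(abs(F[...,1])<.09);q=n(b);print('handle',len(q),np.percentile(q,[1,99],axis=0))
E
```

```text
clock: 27.75
tool_pos: [0.5195, 0.1765, 0.1911]
eef_rot: [0.993, 0.121, -0.001, 0.0]
contact_force: [0.7, -0.0, -0.2]
opening: 0.006
finger_force: 0.0
handle top: slopes deg [-4.4  0.2] mean [-0.0755 -0.0064  0.0352] expect z .036 3600 ((-0.0771973580121994, -0.0033571794629096985), (0.026096101850271225, 0.1276261806488037), 0.22993071377277374)
handle top: slopes deg [-4.2  0.2] mean [-0.0756 -0.0064  0.0352] expect z .036 3557 ((-0.0769963338971138, -0.002788066864013672), (0.12715654075145721, 0.026196278631687164), 89.84477233886719)
plate 6922 [-0.00033282 -0.00131614  0.00387774] front x [0.06115612] expect .062
head [0.03983518 0.00061214 0.01076285]
lug ((-0.017479779198765755, 0.0003291163593530655), (0.03407733142375946, 0.012009718455374241), 0.9282549619674683)
handle 4372 [[-0.09020825 -0.06487807  0.03121397]
 [-0.0647778   0.05923557  0.03770536]]
```

View pics/w17.png

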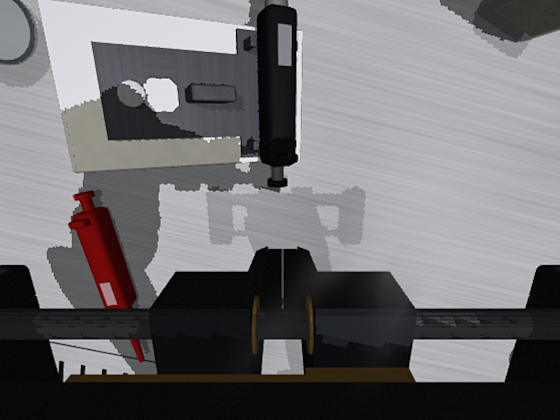

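Run:
```python
import sys;sys.argv=['','wrist','w18']
exec(open('chk.py').read())
for y0,y1 in((-.055,-.02),(-.02,.03)):
  for x in np.arange(-.093,-.056,.003):
    k=(abs(F[...,0]-x)<.0015)&(F[...,1]>y0)&(F[...,1]<y1)&(F[...,2]>.0)&(F[...,2]<.05)&(p.max(2)<110);print(round(x,3),k.sum(),np.percentile(F[k][:,2],[10,50,90]).round(4) if k.sum()>3 else '')
```

```text
handle top: slopes deg [-4.2  0.2] mean [-0.0757 -0.0064  0.0352] expect z .036 3560 ((-0.07682906091213226, -0.003165103495121002), (0.1273004114627838, 0.02642611786723137), 89.2856216430664)
-0.093 0 
-0.09 62 [0.0338 0.0347 0.0352]
-0.087 126 [0.0346 0.0355 0.0365]
-0.084 80 [0.0357 0.0364 0.0373]
-0.081 22 [0.0347 0.0353 0.0365]
-0.078 22 [0.0355 0.0361 0.0369]
-0.075 28 [0.0349 0.0361 0.0369]
-0.072 114 [0.0348 0.0358 0.0367]
-0.069 189 [0.0343 0.0352 0.0361]
-0.066 545 [0.0039 0.0286 0.0344]
-0.063 313 [0.0035 0.0161 0.0285]
-0.06 95 [0.0027 0.0038 0.0048]
-0.057 150 [0.0031 0.0042 0.0241]
-0.093 0 
-0.09 73 [0.0338 0.0345 0.0351]
-0.087 162 [0.0348 0.0355 0.0364]
-0.084 186 [0.035  0.0358 0.0366]
-0.081 187 [0.0349 0.0359 0.0367]
-0.078 202 [0.035  0.0357 0.0367]
-0.075 186 [0.0351 0.0358 0.0366]
-0.072 207 [0.035  0.0358 0.0366]
-0.069 234 [0.0341 0.0352 0.0363]
-0.066 693 [0.0039 0.0279 0.0343]
-0.063 438 [0.0034 0.0139 0.0276]
-0.06 172 [0.0028 0.0036 0.0047]
-0.057 176 [0.003  0.0039 0.0048]
```

The top is flat at 0.036 with bevelled edges, resting against the lower lip and centred within tolerance. Handing in.

```bash
python3 -c "
from plant import workorder
print(workorder.finish_job())"
```

```text
the job is handed in; nothing more can be done
None
```

The cradle is hung fully home on the stud (about 1 mm by the wrist camera), the pipette lies flat and centred in its trough, and the arm is clear; I handed the job in at about 28 s, and the hand-in reported no verdict.

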